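# Fit the shaft collar to the flat and hold it for the set screw

### The job

Swing the red-knobbed latch lever of the wooden parts case clear of the lid and open the lid fully, so that it stays open. Then turn the upright shaft of the grey drive unit until its flat faces the white mark on the housing, and only then take the collar out of the case and put it over the shaft with its set screw on the flat. Finish while still holding the collar there level in the gripper, the screw at the height of the dimple half-way up the flat and the collar clear of the shoulder below, and leave the hand block, the whetstone and the tin alone.

Things in the scene. Friction and masses are not known exactly. Their poses are not given: they have to be found in the camera images.
- case: Light wooden parts case, fixed to the table: 140 (x) x 130 (y) x 42 mm high, walls 5 mm, blue-lined floor 8 mm above the table; inside 130 x 120 mm. Origin: centre of its underside; its front faces -x of its own frame, the lid's hinge runs along its back (+x) top edge, the latch stands on its left (+y) side on a 56 mm high wooden post.
- latch (a joint): Angle of the latch lever, rad: about 0 to 0.2 at the start (lever lies across the lid and physically blocks it), grows clockwise seen from above as the pin swings towards the front of the case and then outwards; stop at 1.9; clear of the lid from about 1.0, square out to the front at 1.57. It stays where it is left (0.03 N m of friction).
- latch_pin (a point): Point on the axis of the upright red grip pin at the free end of the latch lever, 26 mm above the underside of the lever and 14 mm below the pin's top. Pin: round, 12 mm diameter, standing 33 mm above the lever, its top 96 mm above the table.
- latch_pivot (a point): Point on the vertical pivot axis of the latch, at the height of latch_pin; the pin circles it at 44 mm radius.
- lid (a joint): Angle of the lid, rad: 0 shut, grows as its front edge rises and goes back, 1.57 upright, stop at 2.0. The stiff hinge keeps it where it is left (0.16 N m of friction, weight of the lid 0.15 kg).
- lid_grip (a point): Centre of the round black finger grip on the lid: an upright disc 24 mm in diameter, 10 mm thick across the case (y of the case), on a 14 x 10 mm stem near the lid's front edge; 38 mm above the underside of the lid and 32 mm above its top face. It lies 128 mm in front of the hinge axis and 20 mm to the right (-y) of the case's middle.
- lid_hinge (a point): Middle of the lid's hinge axis (axis along y of the case), at the back top edge of the case, level with the underside of the shut lid, 42.5 mm above the table.
- drive_unit: Grey drive unit, fixed to the table: housing 92 x 84 mm, 45 mm high, on a 110 x 100 mm foot plate, with a motor sticking 60 mm out of its back (+x). Origin: centre of its underside, on the shaft's axis. A white painted line on the top and the front marks its front, -x of its own frame. The round aluminium bearing cap (60 mm across) rises to 51 mm.
- shaft (a joint): Turn of the shaft against the housing, rad, positive anticlockwise from above; 0 when the flat faces the white mark squarely; between 0.5 and 1.2 at the start, stops at -2 and 2. It stays where it is left (0.06 N m of friction).
- shaft_mid (a point): Point on the vertical axis of the steel shaft at the height of the dimple in the flat, 93 mm above the table; its axes turn with the shaft and its -x axis points out of the flat. Shaft: 20 mm diameter, round from 50 to 70 mm above the table; from the shoulder at 70 mm to the top at 116 mm a flat is milled 5 mm deep, so that it measures 15 mm from flat to back and 20 mm elsewhere (the fingers feel this). The top 3 mm are chamfered.
- collar_center (a point): Centre of the loose aluminium shaft collar, half-way up, on the bore's axis; 0.08 to 0.17 kg. It lies flat on the case's floor below the shut lid, bore upright. 24 mm high, 46 mm round with two parallel wrench flats 36 mm apart facing +y and -y of its own frame: take it there. The bore has the shaft's D shape with 1.5 mm clearance all round, its flat on the -x side, so it goes over the shaft only with the screw on the flat.
- collar_screw (a point): Outer end of the brass set screw in the collar's side, 26 mm from the bore's axis towards -x of the collar's frame, half-way up.
- block: Bystander: dark wooden hand printing block, 57 x 87 x 55 mm; origin at the centre of its underside.
- stone: Bystander: grey whetstone, 45 x 140 x 20 mm; origin at the centre of its underside.
- tin: Bystander: plain rusty open tin, 54 mm across, 55 mm high; origin at the centre of its underside.

How it is judged:
By the outcome, as a careful person would: the job done as asked, in the order asked, and still so for the second after the job is handed in, while the arm keeps its last pose, push and grip.
It also fails if it takes over 72 s, if anything falls off the work surface, if the arm or the gripper's body presses on something with over 40 N, if the wrist force passes 120 N, or if a joint passes its speed limit or range.

### The arm

A 6-joint arm with a two-finger parallel gripper is mounted at the origin on a cart in front of the work surface, level with it; the furniture and walls round the work are solid. World frame = base frame: x ahead of the robot, y to its left, z up, the work surface at z = 0. Lengths are in m, angles in rad, forces in N, time in s.
With the tool pointing down it reaches from about 0.25 to 0.775 m from the base axis. Payload 8.9 kg.
Tool frame: the origin (TCP) lies between the finger pads; the fingertips stand 14 mm ahead of it and the grasp point (between the pads) lies 5 mm behind it (bot.finger_overhang is the distance from the TCP to the fingertips, in m); z points along the fingers, y is the direction in which the jaws open and shut (so a half turn about z gives the same grasp; the last joint's range is limited). The gripper opens to 85 mm and grips with 20 to 120 N. Pads are 22 mm wide; open, the fingers measure 114 mm over their backs; the gripper's body (76 mm by 85 mm) begins 54 mm behind the grasp point. The pads swing forward as they close: fully open they stand 13 mm farther back than shut.
Start: joints at [1.107, 0.291, -0.153, 1.127, 0, 1.431], TCP at [0.168, 0.498, 0.245] pointing down, gripper open.
Joint ranges: [-2.52, 2.52], [-0.91, 1.74], [-1.3, 1.37], [-1.96, 2.02], [-1.52, 1.47], [-3.14, 3.14]. Speed limits (rad/s): [2.22, 2.22, 2.79, 3.14, 3.14, 3.14].

### API

Orientations are given as a unit quaternion [w, x, y, z].
In Python, from cell import bot gives the robot as it stands.
- The arm moves only by the tool step_arm, never from a script. Its argument "steps" is one flat list of numbers, 7 for each row, row after row: the shift along the tool's x, y, z each as a share of 200 mm, from -1 to 1, then the turn, a rotation vector about the tool's x, y, z each as a share of 45 degrees, from -1 to 1, then the gripper's target within -1 to 1 (shut at 1, half-way at 0, fully open at -1). In form: [x, y, z, wx, wy, wz, grip, x, y, z, wx, wy, wz, grip, ...]. A call has 1 to 12 rows; each row shifts and turns the pose as measured when the row begins, along the tool's axes as they then stand; what a row does not reach is not made up. A row lasts 1/10 s, in which the tool goes at most 50 mm and 8.59 degrees, less where a joint would pass 70% of its speed; a pose out of reach is approached as far as the arm can. A call with a number of a shift or a turn outside -1 to 1 is refused whole. A call with a gripper value outside its range is refused whole. The fingers move at their own pace and stop on an object; "newtons" is the grip in N (left out, the last holds). Time passes only in rows, so rows that do not move let the fingers close. It gives the time, the measured TCP pose, the force and the opening at its end, in the units of the state.
- bot.sense(): the state, without advancing time (a new reading comes with each control period).
- bot.capture(name): name is "scene" or "top"; returns the picture (400x640x3 uint8, red, green, blue); there is no depth.
- bot.camera_model(name): a dict with "vertical_fov" (degrees; the focal length in pixels is half the picture's height over the tangent of half this angle, whatever the lens; pixels are square), "cx", "cy" (the principal point, pixels), "origin" and "attitude" of the camera in the world. Camera axes: x right, y up, looking along -z (the intrinsics and any distortion apply to the point x, -y, -z); pixel columns grow to the right and rows downward; lengths in m; the calibration is good to about 2 mm. A picture is of the moment at which its call begins. camera_model takes no time and is no camera call.
- bot.job_done(): hands the job in, once; it reports no verdict.
The state is a dict: "time": time; "qpos": joint angles; "qvel": joint speeds; "effort": joint torques, N m; "eef_pos": TCP position; "orientation": TCP orientation; "ft_force": force on the tool from outside, world axes, zero at the start; "moment": the same for the moment, N m; "grip_width": finger opening in m.
Only numpy, scipy, OpenCV 4.12 (cv2) and the standard library are available. Lean on these libraries where they do the work, as an engineer would, in place of code of your own. Each camera call takes 0.05 s, during which the arm holds its last target.

## Working session

There is one attempt and no reset: what is moved stays moved. The work goes in short steps, Python scripts to look and compute and a tool call to move; the robot and the scene stay as the last step left them, time stands still between calls to the robot, and variables do not carry over. Pictures are saved under pics/ and viewed, and the job is handed in when it is done.

Besides the shell and the picture viewer there is one more tool, called as name(argument=value, ...), one argument or row to a line, values as JSON. step_arm: Moves the arm, as the interface text tells. Shift numbers are shares of 200 mm and turn numbers shares of 45 degrees, none past 1 either way. Its arguments: {"type":"object","properties":{"steps":{"type":"array"},"newtons":{"type":"number"}},"required":["steps"]}

```bash
ls; mkdir -p pics; python3 - <<'E'
from cell import bot
import cv2
for n in("scene","top"):
    print(n,bot.camera_model(n))
    cv2.imwrite(f"pics/{n}0.png",bot.capture(n)[:,:,::-1])
print(bot.sense())
E
```

```text
pics
scene {'vertical_fov': 57.578158562525026, 'cx': 316.1450612589883, 'cy': 196.57703525131322, 'origin': array([ 0.15817485, -0.89639146,  0.78306817]), 'attitude': array([ 0.87105944,  0.43541743, -0.10752094, -0.20026573])}
top {'vertical_fov': 54.917629936699335, 'cx': 317.5798400279154, 'cy': 202.27019774962014, 'origin': array([ 0.400268  , -0.06833044,  1.21608811]), 'attitude': array([ 0.70670241,  0.06657244, -0.0564416 , -0.70210695])}
{'time': 0.1, 'qpos': array([ 1.10665187e+00,  2.91228093e-01, -1.54020427e-01,  1.12674567e+00,
        3.38706011e-05,  1.43149681e+00]), 'qvel': array([ 0.0002008 , -0.0023077 ,  0.00031896, -0.00048413, -0.00093074,
       -0.00258733]), 'effort': array([ 1.92455962e-03, -5.37978745e+01,  3.31919575e+01,  9.27984423e-03,
       -1.79901590e-04, -2.22455952e-05]), 'eef_pos': array([0.16737458, 0.49720479, 0.24479894]), 'orientation': array([-1.94152116e-04,  1.61709245e-01,  9.86838265e-01, -5.66844392e-04]), 'ft_force': array([-0.57881493,  0.50034278,  0.24042332]), 'moment': array([-0.01074549,  0.03795228, -0.01337575]), 'grip_width': 0.08579091077897064}
```

View pics/scene0.png

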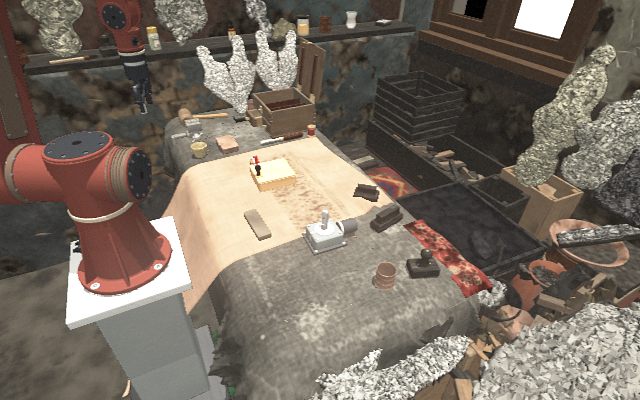

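View pics/top0.png

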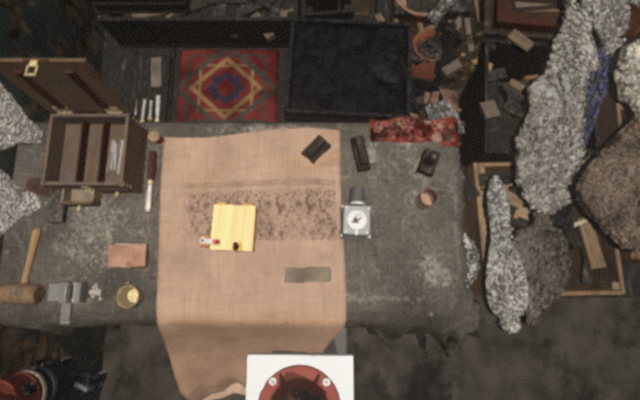

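Scene: the case is at about (272,175), the drive unit at (326,235). Top: the case is at about (233,228), the drive at (356,220), the stone at (307,274) and the tin at (427,198). Next I'll crop in closer.

```bash
cat > h.py <<'E'
import numpy as np,cv2
from cell import bot
from scipy.spatial.transform import Rotation as R
def q2R(q): return R.from_quat([q[1],q[2],q[3],q[0]])
def cam(n):
    m=bot.camera_model(n); f=200/np.tan(np.radians(m['vertical_fov'])/2)
    return f,m['cx'],m['cy'],np.array(m['origin']),q2R(m['attitude']).as_matrix()
def proj(n,P):
    f,cx,cy,o,A=cam(n); p=(np.atleast_2d(P)-o)@A
    return np.c_[cx+f*p[:,0]/-p[:,2], cy-f*p[:,1]/-p[:,2]]
def ray(n,u,v):
    f,cx,cy,o,A=cam(n); d=A@np.array([(u-cx)/f,-(v-cy)/f,-1]); return o,d/np.linalg.norm(d)
def onz(n,u,v,z):
    o,d=ray(n,u,v); return o+d*(z-o[2])/d[2]
def two(uv1,uv2):
    o1,d1=ray("scene",*uv1);o2,d2=ray("top",*uv2)
    t=np.linalg.lstsq(np.c_[d1,-d2],o2-o1,rcond=None)[0]
    a=o1+d1*t[0];b=o2+d2*t[1]; return (a+b)/2,np.linalg.norm(a-b)
def crop(im,x0,y0,x1,y1,k,name):
    c=cv2.resize(im[y0:y1,x0:x1],None,fx=k,fy=k,interpolation=cv2.INTER_CUBIC)
    cv2.imwrite(name,c[:,:,::-1])
def st():
    s=bot.sense(); r=q2R(s['orientation'])
    print('t',round(s['time'],2),'p',s['eef_pos'].round(4),'R',r.as_matrix().round(3).tolist(),'F',s['ft_force'].round(1),'M',s['moment'].round(2),'w',round(s['grip_width'],4),'q',s['qpos'].round(2))
    return s
E
python3 - <<'E'
from h import *
s=cv2.imread("pics/scene0.png")[:,:,::-1];t=cv2.imread("pics/top0.png")[:,:,::-1]
crop(s,235,145,315,205,8,"pics/s_case.png")
crop(s,290,195,370,255,8,"pics/s_drv.png")
crop(t,190,190,270,260,8,"pics/t_case.png")
crop(t,325,180,390,245,9,"pics/t_drv.png")
E
```

```text
(no output)
```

View pics/s_case.png

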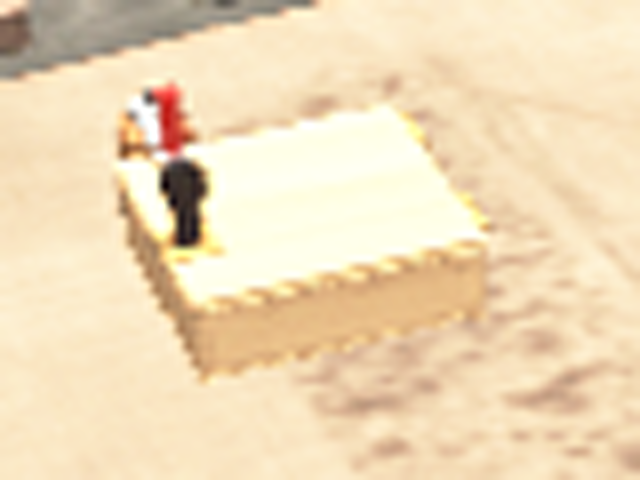

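View pics/s_drv.png

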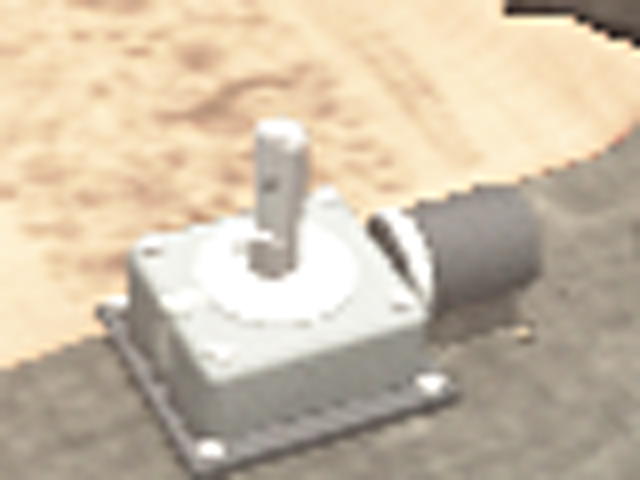

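View pics/t_case.png

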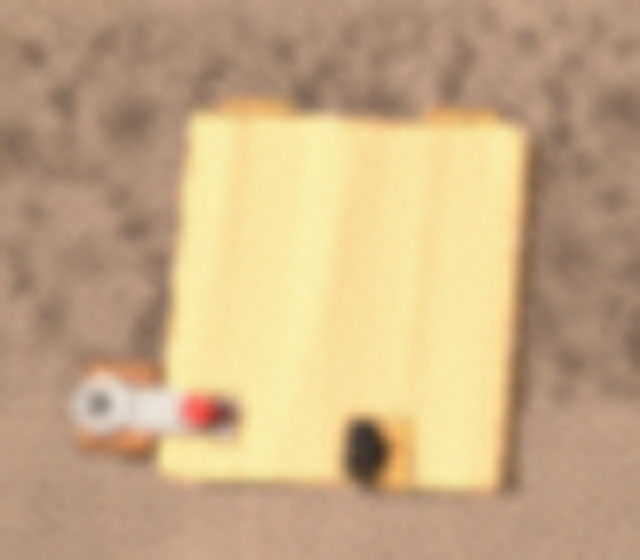

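View pics/t_drv.png

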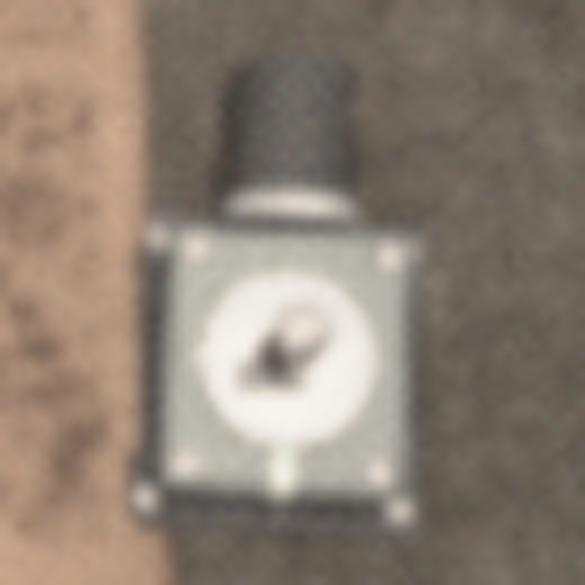

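The crops show the red pin at top px ≈(215,241), the pivot at (202.5,240.5), the grip at (236,246), the lid corners, the cap centre at (357,219) and the white mark pointing to −x. I'll measure these with masks.

```bash
cat > m1.py <<'E'
from h import *
s=cv2.imread("pics/scene0.png");t=cv2.imread("pics/top0.png")
def comp(im,mask,x0,y0,x1,y1):
    m=np.zeros_like(mask);m[y0:y1,x0:x1]=mask[y0:y1,x0:x1]
    n,l,stt,c=cv2.connectedComponentsWithStats(m)
    i=1+np.argmax(stt[1:,4]); return (l==i).astype(np.uint8),c[i],stt[i]
def red(im): 
    b,g,r=[im[:,:,i].astype(int) for i in range(3)]; return ((r>130)&(g<110)&(b<110)&(r-g>70)).astype(np.uint8)
def dark(im,th=70): return (im.max(2)<th).astype(np.uint8)
for n,im,bx in(("scene",s,(235,145,315,205)),("top",t,(190,190,270,260))):
    print(n,'red',comp(im,red(im),*bx)[1:], 'dark',comp(im,dark(im),*bx)[1:])
# lid in top
hsv=cv2.cvtColor(t,cv2.COLOR_BGR2HSV)
b,g,r=[t[:,:,i].astype(int) for i in range(3)]
m=((r>190)&(g>170)&(r-b>50)).astype(np.uint8)
m,c,ss=comp(t,m,190,190,270,260); print('lid',ss)
cs=cv2.findContours(m,0,2)[0][0]; hull=cv2.convexHull(cs); q=cv2.approxPolyDP(hull,4,True)[:,0]
print(q, cv2.minAreaRect(hull))
for x in cv2.boxPoints(cv2.minAreaRect(hull)): print(x,onz("top",*x,0.0485)[:2].round(4))
# cap
m=((t.min(2)>195)).astype(np.uint8); m,c,ss=comp(t,m,340,200,372,240); print('cap',c,ss)
hull=cv2.convexHull(cv2.findContours(m,0,2)[0][0]);print(cv2.fitEllipse(hull), hull.reshape(-1,2).tolist())
E
python3 m1.py
```

```text
scene red (array([255.76190476, 159.66666667]), array([254, 156,   5,   8,  21], dtype=int32)) dark (array([257.4375, 169.5   ]), array([255, 166,   5,   9,  32], dtype=int32))
top red (array([215.125, 241.125]), array([214, 240,   3,   3,   8], dtype=int32)) dark (array([235.42857143, 245.71428571]), array([235, 244,   2,   4,   7], dtype=int32))
lid [ 210  203   46   49 1879]
[[214 204]
 [255 206]
 [250 251]
 [210 249]] ((232.2030487060547, 227.1573486328125), (42.74822998046875, 48.30549621582031), 4.085616588592529)
[209.16245 249.72588] [0.4581 0.2763]
[212.60406 201.54314] [0.6062 0.274 ]
[255.24365 204.58882] [0.5974 0.1415]
[251.80203 252.77156] [0.4499 0.1466]
cap [356.59409594 219.8302583 ] [347 210  20  24 271]
((356.6054382324219, 220.97291564941406), (18.95458221435547, 23.74662208557129), 174.48814392089844) [[358, 210], [361, 211], [365, 215], [366, 217], [366, 221], [365, 224], [356, 233], [355, 233], [349, 225], [347, 221], [347, 218], [348, 215], [350, 212], [351, 211], [353, 210]]
```

```bash
cat >> h.py <<'E'
def rect(n,im,x0,x1,y0,y1,z,k=4):
    # metric picture: row down = -x, col right = -y ; k px per mm
    W=int((y1-y0)*1000*k);H=int((x1-x0)*1000*k)
    P=np.array([[x1,y1,z],[x1,y0,z],[x0,y0,z],[x0,y1,z]]); src=proj(n,P).astype(np.float32)
    dst=np.array([[0,0],[W,0],[W,H],[0,H]],np.float32)
    return cv2.warpPerspective(im,cv2.getPerspectiveTransform(src,dst),(W,H),flags=cv2.INTER_CUBIC)
E
python3 - <<'E'
from h import *
s=cv2.imread("pics/scene0.png");t=cv2.imread("pics/top0.png")
for n,im in(("scene",s),("top",t)):
    cv2.imwrite(f"pics/r_{n}_lid.png",rect(n,im,.42,.64,.10,.32,.0485,3)[:600])
    cv2.imwrite(f"pics/r_{n}_cap.png",rect(n,im,.44,.64,-.25,-.05,.051,3))
print(proj("top",[[.5,.2,.0485]]))
E
python3 - <<'E'
import cv2,numpy as np
for k in("lid","cap"):
    a=cv2.imread(f"pics/r_scene_{k}.png");b=cv2.imread(f"pics/r_top_{k}.png")
    cv2.imwrite(f"pics/rr_{k}.png",cv2.resize(np.hstack([a,b]),None,fx=.6,fy=.6))
E
```

```text
[[234.91624055 236.04833764]]
```

View pics/rr_lid.png

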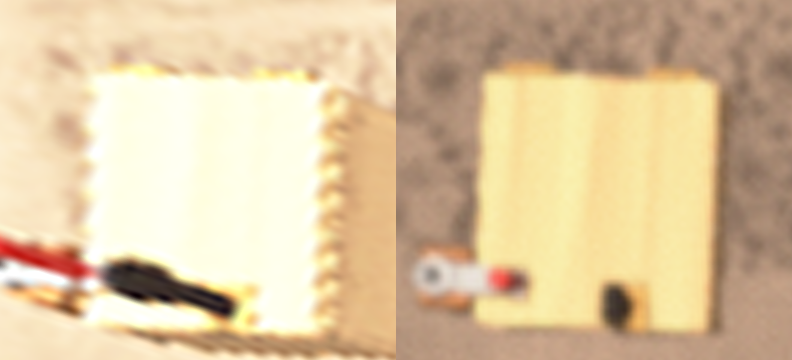

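View pics/rr_cap.png

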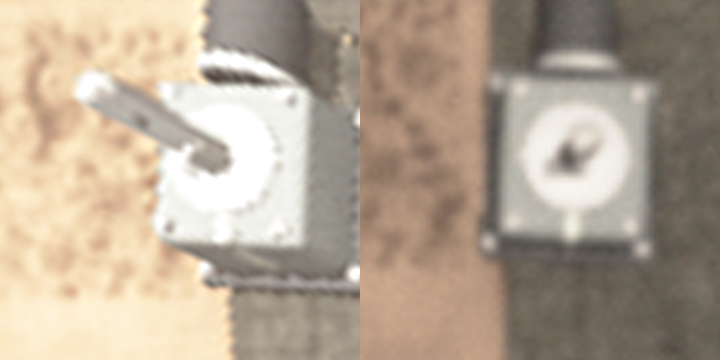

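Both rectified views agree on the lid: centre ≈(.528,.207), yaw ≈−2°. The cap centre is ≈(.5527,−.171), with a 3 mm offset between the views. Next I'll refine the pin, grip, shaft top and drive yaw.

```bash
python3 - <<'E'
from h import *
from m1 import comp,red,dark
s=cv2.imread("pics/scene0.png");t=cv2.imread("pics/top0.png")
print('pin', two((255.8,159.7),(215.1,241.1)))
print('grip',two((257.6,167.5),(235.4,245.8)))
# predicted
c=np.array([.528,.207]);a=-.034
Rm=np.array([[np.cos(a),-np.sin(a)],[np.sin(a),np.cos(a)]])
g=c+Rm@[-.058,-.02]; print('grip pred',g, proj("top",[[*g,.0805]]),proj("scene",[[*g,.0805]]))
for n,u,v,z in(("top",215.1,241.1,.09),("scene",255.8,159.7,.08),("top",202.3,240.2,.068)): print(n,onz(n,u,v,z))
# pivot disc, shaft top in both: crop coords
print('shaft top', two((290+(283+.5)/8-.5,195+132/8-.5),(325+303/9-.5,180+320/9-.5)))
# bolts of the foot plate / housing top screws
for n,im in(("top",t),("scene",s)):
    r=rect(n,im,.44,.64,-.25,-.09,.045,4); g=cv2.cvtColor(r,6)
    cv2.imwrite(f"pics/d_{n}.png",r)
E
```

```text
scene red (array([255.76190476, 159.66666667]), array([254, 156,   5,   8,  21], dtype=int32)) dark (array([257.4375, 169.5   ]), array([255, 166,   5,   9,  32], dtype=int32))
top red (array([215.125, 241.125]), array([214, 240,   3,   3,   8], dtype=int32)) dark (array([235.42857143, 245.71428571]), array([235, 244,   2,   4,   7], dtype=int32))
lid [ 210  203   46   49 1879]
[[214 204]
 [255 206]
 [250 251]
 [210 249]] ((232.2030487060547, 227.1573486328125), (42.74822998046875, 48.30549621582031), 4.085616588592529)
[209.16245 249.72588] [0.4581 0.2763]
[212.60406 201.54314] [0.6062 0.274 ]
[255.24365 204.58882] [0.5974 0.1415]
[251.80203 252.77156] [0.4499 0.1466]
cap [356.59409594 219.8302583 ] [347 210  20  24 271]
((356.6054382324219, 220.97291564941406), (18.95458221435547, 23.74662208557129), 174.48814392089844) [[358, 210], [361, 211], [365, 215], [366, 217], [366, 221], [365, 224], [356, 233], [355, 233], [349, 225], [347, 221], [347, 218], [348, 215], [350, 212], [351, 211], [353, 210]]
pin (array([0.48267278, 0.25137994, 0.07756562]), np.float64(0.0010404003050031628))
grip (array([0.46891267, 0.18940334, 0.08218824]), np.float64(0.0009576360410950529))
grip pred [0.46935365 0.18898318] [[235.72949877 245.52980092]] [[257.66009728 167.937748  ]]
top [0.48127883 0.24803227 0.09      ]
scene [0.48204899 0.24726817 0.08      ]
top [0.48528739 0.29276999 0.068     ]
shaft top (array([ 0.55655617, -0.16892137,  0.11316132]), np.float64(0.0018582946577251778))
```

View pics/d_top.png

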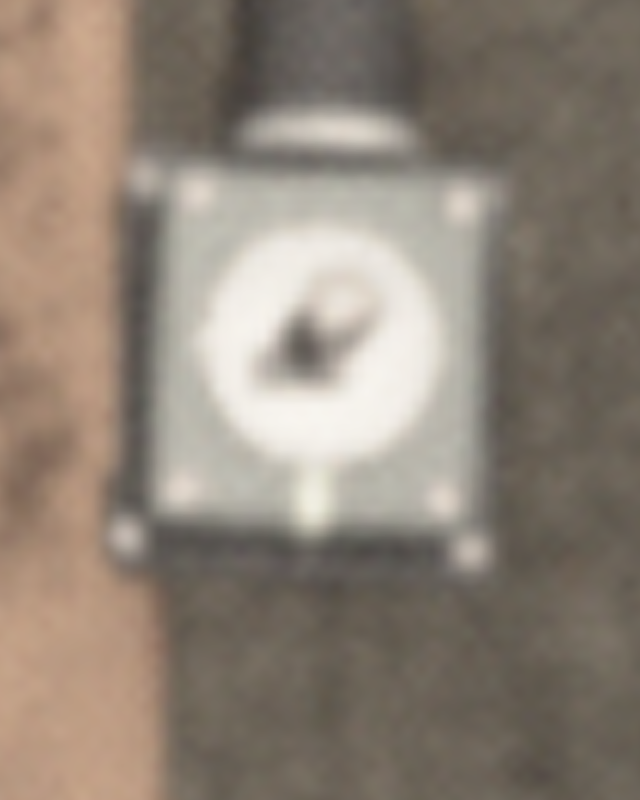

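View pics/d_scene.png

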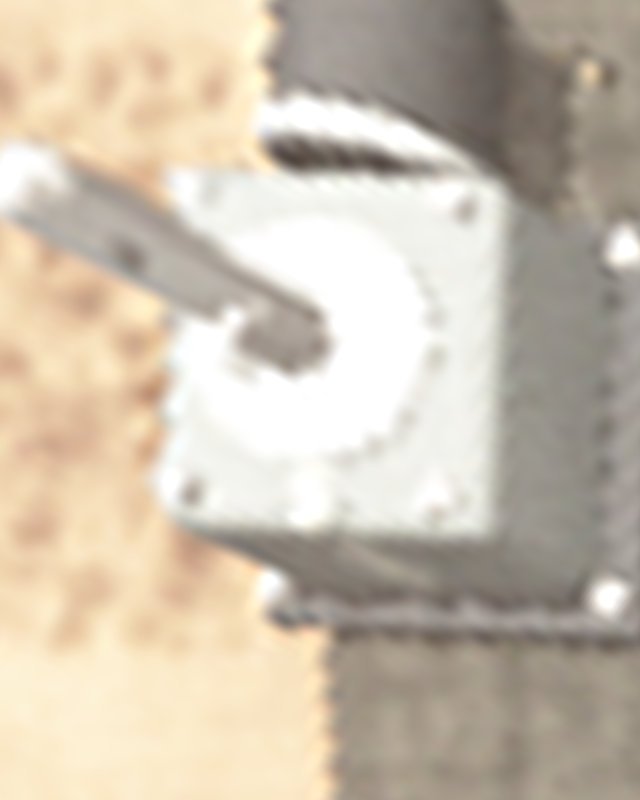

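```bash
cat >> h.py <<'E'
def go(target,jaw=None,down=True):
    """print tool-frame shift (mm and shares) and yaw to get to target; jaw = world angle (rad) of the jaw axis"""
    s=st(); r=q2R(s['orientation']).as_matrix(); d=np.array(target)-s['eef_pos']
    t=r.T@d; print('tool shift mm',(t*1000).round(1),'shares',(t/.2).round(3),'dist',round(np.linalg.norm(d)*1000,1))
    if jaw is not None:
        y=np.array([np.cos(jaw),np.sin(jaw),0]); 
        if y@r[:,1]<0:y=-y
        z=np.array([0,0,-1.]); x=np.cross(y,z); rt=np.c_[x,y,z]
        w=R.from_matrix(r.T@rt).as_rotvec(); print('turn deg',np.degrees(w).round(2),'shares',(w/(np.pi/4)).round(3))
E
python3 - <<'E'
from h import *
go([.482,.248,.13],jaw=-.034)
E
```

```text
t 0.1 p [0.1674 0.4972 0.2448] R [[-0.948, 0.319, -0.001], [0.319, 0.948, -0.001], [0.0, -0.001, -1.0]] F [-0.6  0.5  0.2] M [-0.01  0.04 -0.01] w 0.0858 q [ 1.11  0.29 -0.15  1.13  0.    1.43]
tool shift mm [-377.7 -135.6  114.9] shares [-1.889 -0.678  0.574] dist 417.5
turn deg [-7.000e-02  3.000e-02  7.334e+01] shares [-1.00e-03  1.00e-03  1.63e+00]
```

```bash
cat >> h.py <<'E'
def plan(target,jaw,N,grip,p0=None,R0=None):
    """N even rows along a straight line, with an even turn, tool kept down"""
    s=bot.sense(); p=s['eef_pos'] if p0 is None else p0; r=q2R(s['orientation']).as_matrix() if R0 is None else R0
    y=np.array([np.cos(jaw),np.sin(jaw),0]); 
    if y@r[:,1]<0:y=-y
    z=np.array([0,0,-1.]); rt=np.c_[np.cross(y,z),y,z]
    w=R.from_matrix(r.T@rt).as_rotvec(); d=np.array(target)-p
    print('mm/row',np.linalg.norm(d)/N*1000,'deg/row',np.degrees(np.linalg.norm(w))/N)
    out=[]
    for i in range(N):
        ri=r@R.from_rotvec(w*i/N).as_matrix(); t=ri.T@d/N
        out.append([round(float(v),3) for v in (*(t/.2),*(w/N/(np.pi/4)),grip)])
    for o in out: print(*o,sep=', ',end=',\n')
E
python3 - <<'E'
from h import *
plan([.482,.248,.14],-.034,10,0)
E
```

```text
mm/row 41.4819235787673 deg/row 7.333583900792223
-0.189, -0.068, 0.052, -0.0, 0.0, 0.163, 0.0,
-0.196, -0.043, 0.052, -0.0, 0.0, 0.163, 0.0,
-0.2, -0.018, 0.052, -0.0, 0.0, 0.163, 0.0,
-0.201, 0.008, 0.052, -0.0, 0.0, 0.163, 0.0,
-0.198, 0.033, 0.052, -0.0, 0.0, 0.163, 0.0,
-0.192, 0.058, 0.052, -0.0, 0.0, 0.163, 0.0,
-0.183, 0.082, 0.052, -0.0, 0.0, 0.163, 0.0,
-0.171, 0.105, 0.052, -0.0, 0.0, 0.163, 0.0,
-0.156, 0.126, 0.052, -0.0, 0.0, 0.163, 0.0,
-0.139, 0.145, 0.052, -0.0, 0.0, 0.163, 0.0,
```

step_arm(
  steps=[-0.19,-0.07,0.05,0,0,0.163,0,-0.195,-0.043,0.05,0,0,0.163,0,-0.2,-0.018,0.05,0,0,0.163,0,-0.2,0.008,0.05,0,0,0.163,0,-0.2,0.033,0.05,0,0,0.163,0,-0.19,0.058,0.05,0,0,0.163,0,-0.18,0.08,0.05,0,0,0.163,0,-0.17,0.105,0.05,0,0,0.163,0,-0.155,0.125,0.05,0,0,0.163,0,-0.14,0.145,0.05,0,0,0.163,0,0,0,0,0,0,0,0],
  newtons=20,
)

```text
time: 1.2
eef_pos: [0.4858, 0.2328, 0.138]
orientation: [-0.001, 0.736, 0.677, -0.001]
ft_force: [0.4, 1.3, 0.1]
grip_width: 0.0428
```

```bash
python3 - <<'E'
from h import *
go([.482,.248,.081],jaw=-.034)
E
```

```text
t 1.2 p [0.4858 0.2328 0.138 ] R [[0.083, 0.997, -0.003], [0.997, -0.083, -0.001], [-0.001, -0.003, -1.0]] F [0.4 1.3 0.1] M [-0.01  0.02  0.03] w 0.0428 q [ 0.31  0.4  -0.29  0.88  0.    1.96]
tool shift mm [14.9 -4.9 57. ] shares [ 0.075 -0.024  0.285] dist 59.1
turn deg [-0.16  0.06 -2.82] shares [-0.004  0.001 -0.063]
```

step_arm(
  steps=[0.075,-0.025,0,0,0,-0.063,0,0,0,0.14,0,0,0,0,0,0,0.14,0,0,0,0,0,0,0,0,0,0,0],
)

```text
time: 1.6
eef_pos: [0.4804, 0.2514, 0.0808]
orientation: [-0.001, 0.715, 0.699, -0.001]
ft_force: [-0.6, -0.4, 0.5]
grip_width: 0.0429
```

```bash
python3 - <<'E'
from h import *
go([.482,.248,.081],jaw=-.034)
for n in("scene","top"): cv2.imwrite(f"pics/{n}1.png",bot.capture(n)[:,:,::-1])
s=cv2.imread("pics/scene1.png")[:,:,::-1];t=cv2.imread("pics/top1.png")[:,:,::-1]
crop(s,220,100,320,200,6,"pics/s1.png")
crop(t,180,190,280,270,6,"pics/t1.png")
E
```

```text
t 1.6 p [0.4804 0.2514 0.0808] R [[0.023, 1.0, -0.003], [1.0, -0.023, 0.001], [0.0, -0.003, -1.0]] F [-0.6 -0.4  0.5] M [-0.02  0.06  0.02] w 0.0429 q [ 0.35  0.47 -0.35  0.75  0.    1.94]
tool shift mm [-3.4  1.6 -0.2] shares [-0.017  0.008 -0.001] dist 3.8
turn deg [-0.2  -0.02  0.65] shares [-0.004 -0.001  0.014]
```

View pics/s1.png

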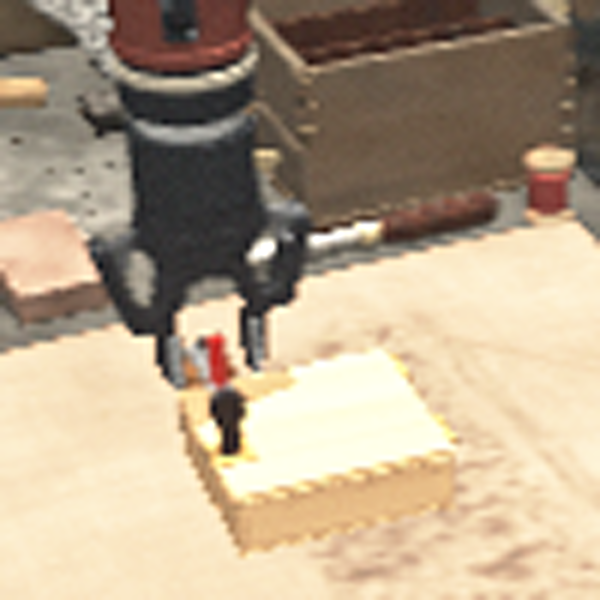

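The red pin stands between the two open fingers, at crop (218,358). I'll close on it.

step_arm(
  steps=[-0.017,0.005,0,0,0,0.01,0.4,0,0,0,0,0,0,1,0,0,0,0,0,0,1,0,0,0,0,0,0,1,0,0,0,0,0,0,1],
  newtons=20,
)

```text
time: 2.2
eef_pos: [0.4839, 0.25, 0.0868]
orientation: [-0.0, 0.717, 0.697, 0.002]
ft_force: [1.7, 1.7, -7.9]
grip_width: 0.0109
```

```bash
python3 - <<'E'
from h import *
go([.482,.248,.081],jaw=-.034)
E
```

```text
t 2.2 p [0.4839 0.25   0.0868] R [[0.029, 1.0, 0.003], [1.0, -0.029, 0.004], [0.004, 0.003, -1.0]] F [ 1.7  1.7 -7.9] M [ 0.15 -0.27 -0.02] w 0.0109 q [ 0.34  0.46 -0.34  0.76  0.    1.94]
tool shift mm [-2.1 -1.9  5.8] shares [-0.01  -0.009  0.029] dist 6.5
turn deg [ 0.19 -0.21  0.29] shares [ 0.004 -0.005  0.007]
```

step_arm(
  steps=[0.01,-0.054,0,0,0,0,1,0.022,-0.05,0,0,0,0,1,0.034,-0.043,0,0,0,0,1],
)

```text
time: 2.5
eef_pos: [0.4572, 0.2624, 0.0873]
orientation: [0.003, 0.719, 0.695, 0.003]
ft_force: [5.4, -0.2, -6.3]
grip_width: 0.0115
```

```bash
python3 - <<'E'
from h import *
s=st(); p=s['eef_pos'][:2]-[.4853,.2928]; print(np.hypot(*p),np.arctan2(-p[0],-p[1]))
E
```

```text
t 2.5 p [0.4572 0.2624 0.0873] R [[0.033, 0.999, 0.009], [0.999, -0.033, 0.0], [0.001, 0.009, -1.0]] F [ 5.4 -0.2 -6.3] M [-0.15 -0.86 -0.18] w 0.0115 q [ 0.38  0.43 -0.4   0.73 -0.    1.99]
0.04139109815976366 0.7452256243398697
```

step_arm(
  steps=[0.046,-0.04,0,0,0,0,1,0.054,-0.025,0,0,0,0,1,0.06,-0.008,0,0,0,0,1,0.02,0,0,0,0,0,1],
)

```text
time: 2.9
eef_pos: [0.443, 0.3019, 0.0878]
orientation: [0.004, 0.719, 0.695, 0.004]
ft_force: [5.5, -2.7, -7.4]
grip_width: 0.0111
```

```bash
python3 - <<'E'
from h import *
s=st(); p=s['eef_pos'][:2]-[.4853,.2928]; print(np.hypot(*p),np.arctan2(-p[0],-p[1]))
E
```

```text
t 2.9 p [0.443  0.3019 0.0878] R [[0.033, 0.999, 0.011], [0.999, -0.033, -0.0], [-0.0, 0.011, -1.0]] F [ 5.5 -2.7 -7.4] M [-0.58 -1.1  -0.07] w 0.0111 q [ 0.47  0.45 -0.37  0.74 -0.01  2.07]
0.04330378956634157 1.783421892308732
```

step_arm(
  steps=[0,0,0,0,0,0,0,0,0,0,0,0,0,0,0,0,0,0,0,0,0,0,0,-0.2,0,0,0,0,0,0,-0.2,0,0,0,0],
)

```text
time: 3.4
eef_pos: [0.4381, 0.3024, 0.1655]
orientation: [0.001, 0.718, 0.696, -0.0]
ft_force: [1.5, 0.2, 0.3]
grip_width: 0.0429
```

```bash
sed -i 's/    if y@r\[:,1\]<0:y=-y$/    if y@r[:,1]<-.5:y=-y/' h.py; python3 - <<'E'
from h import *
st()
plan([.469,.189,.14],np.pi/2-.034,11,0)
E
```

```text
t 3.4 p [0.4381 0.3024 0.1655] R [[0.03, 1.0, 0.0], [1.0, -0.03, -0.002], [-0.002, 0.0, -1.0]] F [1.5 0.2 0.3] M [ 0.02 -0.07 -0.01] w 0.0429 q [ 0.47  0.36 -0.27  0.94 -0.    2.07]
mm/row 10.937099633819226 deg/row 8.161335486937473
-0.051, 0.016, 0.012, -0.0, 0.0, -0.181, 0.0,
-0.053, 0.008, 0.012, -0.0, 0.0, -0.181, 0.0,
-0.053, 0.001, 0.012, -0.0, 0.0, -0.181, 0.0,
-0.053, -0.007, 0.012, -0.0, 0.0, -0.181, 0.0,
-0.051, -0.014, 0.012, -0.0, 0.0, -0.181, 0.0,
-0.049, -0.022, 0.012, -0.0, 0.0, -0.181, 0.0,
-0.045, -0.028, 0.012, -0.0, 0.0, -0.181, 0.0,
-0.041, -0.034, 0.012, -0.0, 0.0, -0.181, 0.0,
-0.036, -0.04, 0.012, -0.0, 0.0, -0.181, 0.0,
-0.029, -0.045, 0.012, -0.0, 0.0, -0.181, 0.0,
-0.023, -0.048, 0.012, -0.0, 0.0, -0.181, 0.0,
```

step_arm(
  steps=[-0.051,0.016,0.01,0,0,-0.18,0,-0.053,0.008,0.01,0,0,-0.18,0,-0.053,0,0.01,0,0,-0.18,0,-0.053,-0.007,0.01,0,0,-0.18,0,-0.05,-0.014,0.01,0,0,-0.18,0,-0.05,-0.022,0.01,0,0,-0.18,0,-0.045,-0.028,0.01,0,0,-0.18,0,-0.04,-0.034,0.01,0,0,-0.18,0,-0.035,-0.04,0.01,0,0,-0.18,0,-0.03,-0.045,0.01,0,0,-0.18,0,-0.023,-0.048,0.01,0,0,-0.16,0],
)

```text
time: 4.5
eef_pos: [0.4746, 0.1875, 0.1512]
orientation: [0.004, 0.001, 1.0, 0.004]
ft_force: [-0.1, 0.0, -0.4]
grip_width: 0.0428
```

```bash
python3 - <<'E'
from h import *
go([.469,.189,.077],np.pi/2-.034)
cv2.imwrite("pics/top2.png",bot.capture("top")[:,:,::-1])
cv2.imwrite("pics/scene2.png",bot.capture("scene")[:,:,::-1])
s=cv2.imread("pics/scene2.png")[:,:,::-1]
crop(s,210,100,320,200,6,"pics/s2.png")
E
```

```text
t 4.5 p [0.4746 0.1875 0.1512] R [[-1.0, 0.002, 0.009], [0.002, 1.0, 0.008], [-0.009, 0.008, -1.0]] F [-0.1  0.  -0.4] M [ 0.05 -0.02 -0.02] w 0.0428 q [ 0.23  0.33 -0.36  0.87  0.01  0.23]
tool shift mm [ 6.3  0.9 74.1] shares [0.031 0.004 0.371] dist 74.4
turn deg [0.49 0.5  1.85] shares [0.011 0.011 0.041]
```

View pics/s2.png

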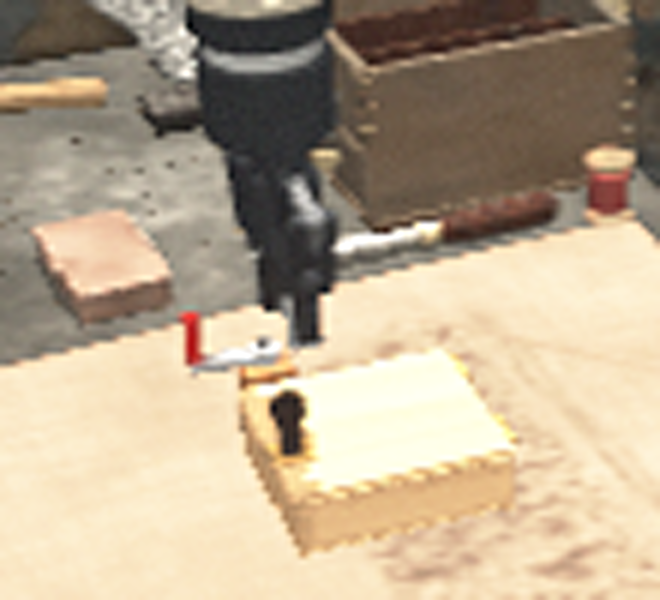

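The lever is now swung out clear of the lid, with the red pin at crop (192,338). I'll descend on the grip and close.

step_arm(
  steps=[0.03,0.004,0,0.01,0.01,0.04,0,0,0,0.18,0,0,0,0,0,0,0.18,0,0,0,0,0,0,0,0,0,0,0.5,0,0,0,0,0,0,1,0,0,0,0,0,0,1,0,0,0,0,0,0,1],
  newtons=25,
)

```text
time: 5.3
eef_pos: [0.4704, 0.1917, 0.0825]
orientation: [0.002, 0.031, 0.999, 0.003]
ft_force: [0.6, -4.6, -4.9]
grip_width: 0.0096
```

```bash
python3 - <<'E'
from h import *
go([.469,.189,.077],np.pi/2-.034)
E
```

```text
t 5.3 p [0.4704 0.1917 0.0825] R [[-0.998, 0.063, 0.005], [0.063, 0.998, 0.006], [-0.005, 0.006, -1.0]] F [ 0.6 -4.6 -4.9] M [-1.1   0.27  0.31] w 0.0096 q [ 0.24  0.41 -0.45  0.7   0.    0.3 ]
tool shift mm [ 1.3 -2.8  5.4] shares [ 0.006 -0.014  0.027] dist 6.3
turn deg [ 0.37  0.27 -1.66] shares [ 0.008  0.006 -0.037]
```

```bash
python3 - <<'E'
import numpy as np
f=np.radians(163.5)-np.linspace(0,2.0,14)
X=133.5*np.cos(f);Z=133.5*np.sin(f)
for a,b,c in zip(np.linspace(0,2,14)[1:],-np.diff(X),-np.diff(Z)): print(a.round(2),(b).round(1),(c).round(1),'shares',(b/200).round(3),(c/200).round(3))
E
```

```text
0.15 -7.3 -19.2 shares -0.037 -0.096
0.31 -10.2 -17.8 shares -0.051 -0.089
0.46 -12.8 -16.0 shares -0.064 -0.08
0.62 -15.1 -13.9 shares -0.075 -0.07
0.77 -17.0 -11.4 shares -0.085 -0.057
0.92 -18.6 -8.7 shares -0.093 -0.043
1.08 -19.7 -5.7 shares -0.099 -0.029
1.23 -20.3 -2.6 shares -0.102 -0.013
1.38 -20.5 0.5 shares -0.103 0.003
1.54 -20.2 3.6 shares -0.101 0.018
1.69 -19.4 6.7 shares -0.097 0.033
1.85 -18.1 9.6 shares -0.091 0.048
2.0 -16.5 12.3 shares -0.082 0.061
```

step_arm(
  steps=[-0.037,0,-0.095,0,0,0,1,-0.05,0,-0.09,0,0,0,1,-0.065,0,-0.08,0,0,0,1],
)

```text
time: 5.6
eef_pos: [0.502, 0.1902, 0.1392]
orientation: [0.004, 0.032, 0.999, 0.003]
ft_force: [8.6, 1.9, -13.2]
grip_width: 0.0098
```

```bash
cat > lid.py <<'E'
from h import *
s=st(); p=s['eef_pos']; r=q2R(s['orientation']).as_matrix()
a=-.04; ex=np.array([np.cos(a),np.sin(a),0]); c0=np.array([.528,.207,0])
hx=(p-r[:,2]*.002-c0)@ex-.070; hz=p[2]+.002-.0425   # contact point guess
print('rel hinge',hx,hz,'r',np.hypot(hx,hz),'theta',np.radians(163.5)-np.arctan2(hz,hx),'y case',(p-c0)@[-ex[1],ex[0],0])
E
python3 lid.py
```

```text
t 5.6 p [0.502  0.1902 0.1392] R [[-0.998, 0.064, 0.008], [0.064, 0.998, 0.007], [-0.008, 0.007, -1.0]] F [  8.6   1.9 -13.2] M [ 0.36 -1.37  0.31] w 0.0098 q [ 0.22  0.39 -0.31  0.87  0.    0.29]
rel hinge -0.09531785104195577 0.09873219290429369 r 0.13723534035716575 theta 0.5150121828954002 y case -0.017776802080353104
```

step_arm(
  steps=[-0.08,0,-0.06,0,0,0,1,-0.09,0,-0.05,0,0,0,1,-0.095,0,-0.036,0,0,0,1],
)

```text
time: 5.9
eef_pos: [0.5556, 0.1879, 0.1743]
orientation: [0.005, 0.033, 0.999, 0.005]
ft_force: [2.0, 4.4, -15.9]
grip_width: 0.0091
```

```bash
python3 lid.py
```

```text
t 5.9 p [0.5556 0.1879 0.1743] R [[-0.998, 0.066, 0.01], [0.066, 0.998, 0.009], [-0.009, 0.01, -1.0]] F [  2.    4.4 -15.9] M [ 0.71 -0.23  0.31] w 0.0091 q [ 0.2   0.44 -0.12  1.    0.01  0.26]
rel hinge -0.041628885275433826 0.13376948344810727 r 0.14009724762195963 theta 0.9811181243977192 y case -0.017958184482257646
```

step_arm(
  steps=[-0.1,0,-0.015,0,0,0,1,-0.1,0,0.0,0,0,0,1,-0.1,0,0.015,0,0,0,1],
)

```text
time: 6.2
eef_pos: [0.6157, 0.1854, 0.1803]
orientation: [0.004, 0.033, 0.999, 0.006]
ft_force: [-3.3, 2.1, -2.9]
grip_width: 0.0097
```

```bash
python3 lid.py
```

```text
t 6.2 p [0.6157 0.1854 0.1803] R [[-0.998, 0.067, 0.009], [0.067, 0.998, 0.012], [-0.008, 0.012, -1.0]] F [-3.3  2.1 -2.9] M [0.34 0.93 0.22] w 0.0097 q [0.17 0.54 0.07 1.08 0.01 0.24]
rel hinge 0.018472387038192012 0.13980031705830587 r 0.14101545210540442 theta 1.4141900475745008 y case -0.018059806243433566
```

step_arm(
  steps=[-0.1,0,0.025,0,0,0,1,-0.097,0,0.035,0,0,0,1,-0.09,0,0.045,0,0,0,1],
)

```text
time: 6.5
eef_pos: [0.672, 0.183, 0.1631]
orientation: [0.002, 0.034, 0.999, 0.007]
ft_force: [-5.0, 1.9, -3.8]
grip_width: 0.0093
```

```bash
python3 lid.py
```

```text
t 6.5 p [0.672  0.183  0.1631] R [[-0.998, 0.069, 0.005], [0.069, 0.998, 0.014], [-0.004, 0.014, -1.0]] F [-5.   1.9 -3.8] M [0.29 1.38 0.13] w 0.0093 q [0.16 0.66 0.23 1.13 0.01 0.22]
rel hinge 0.07481790735993782 0.12258084656716384 r 0.14360982977095543 theta 1.8308161449065155 y case -0.018189404331542078
```

step_arm(
  steps=[-0.07,0,0.045,0,0,0,1,-0.05,0,0.04,0,0,0,1],
)

```text
time: 6.7
eef_pos: [0.6953, 0.1821, 0.1471]
orientation: [0.0, 0.035, 0.999, 0.007]
ft_force: [-4.3, 0.8, -2.2]
grip_width: 0.0097
```

```bash
python3 lid.py
```

```text
t 6.7 p [0.6953 0.1821 0.1471] R [[-0.998, 0.07, 0.001], [0.07, 0.997, 0.014], [-0.0, 0.014, -1.0]] F [-4.3  0.8 -2.2] M [0.04 1.11 0.17] w 0.0097 q [0.15 0.72 0.3  1.14 0.01 0.22]
rel hinge 0.09818910177123358 0.10661136836749827 r 0.14493820604599766 theta 2.027114069079044 y case -0.018171210521661842
```

step_arm(
  steps=[-0.04,0,0.035,0,0,0,1,-0.03,0,0.03,0,0,0,1],
)

```text
time: 6.9
eef_pos: [0.7055, 0.1818, 0.1381]
orientation: [-0.003, 0.035, 0.999, 0.007]
ft_force: [-21.1, -2.8, 23.9]
grip_width: 0.009
```

```bash
python3 lid.py
```

```text
t 6.9 p [0.7055 0.1818 0.1381] R [[-0.997, 0.071, -0.006], [0.071, 0.997, 0.015], [0.007, 0.014, -1.0]] F [-21.1  -2.8  23.9] M [-0.44  4.53  0.06] w 0.009 q [0.15 0.75 0.34 1.16 0.02 0.22]
rel hinge 0.1083372856810752 0.09763044489691586 r 0.14583782513296276 theta 2.120151514033026 y case -0.018117750758893124
```

step_arm(
  steps=[0,0,0,0,0,0,0,0,0,0,0,0,0,0,0,0,0,0,0,0,0,0,0,-0.2,0,0,0,0,0,0,-0.2,0,0,0,0,0,0,-0.2,0,0,0,0],
)

```text
time: 7.5
eef_pos: [0.7048, 0.1793, 0.2589]
orientation: [-0.005, 0.037, 0.999, 0.006]
ft_force: [1.3, 0.8, -0.4]
grip_width: 0.0429
```

```bash
python3 - <<'E'
from h import *
st()
cv2.imwrite("pics/top3.png",bot.capture("top")[:,:,::-1])
cv2.imwrite("pics/scene3.png",bot.capture("scene")[:,:,::-1])
s=cv2.imread("pics/scene3.png")[:,:,::-1];t=cv2.imread("pics/top3.png")[:,:,::-1]
crop(s,220,80,320,200,5,"pics/s3.png")
crop(t,180,150,270,265,5,"pics/t3.png")
E
```

```text
t 7.5 p [0.7048 0.1793 0.2589] R [[-0.997, 0.074, -0.01], [0.074, 0.997, 0.013], [0.011, 0.012, -1.0]] F [ 1.3  0.8 -0.4] M [ 0.01 -0.07  0.03] w 0.0429 q [0.14 0.72 0.59 1.44 0.01 0.22]
```

View pics/s3.png

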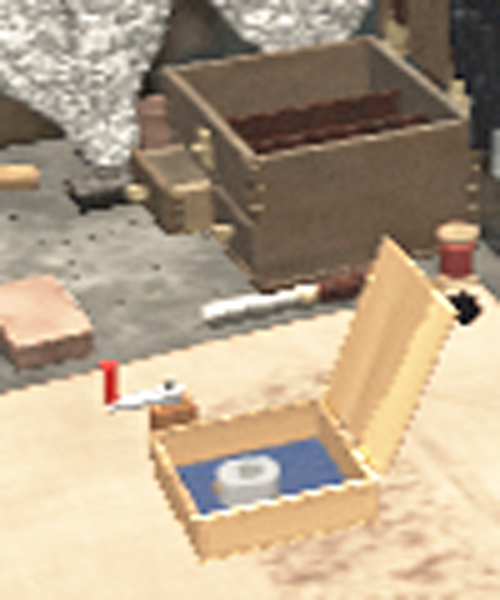

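View pics/t3.png

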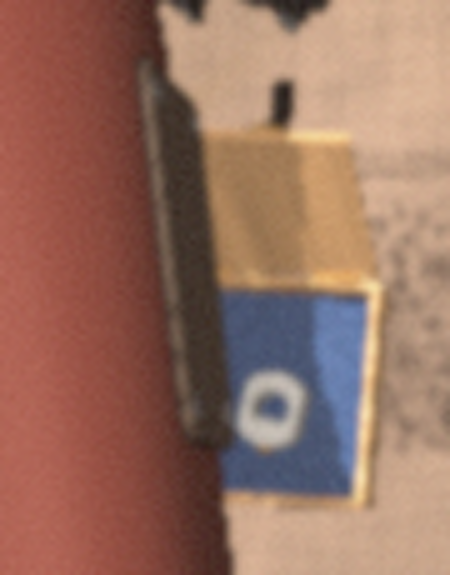

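Lid open at its stop. The collar is visible on the blue floor with its brass screw towards −x, and the lever is clear. Next, the shaft.

```bash
python3 - <<'E'
from h import *
plan([.5555,-.1695,.19],.65,9,0)
E
```

```text
mm/row 43.14127037474048 deg/row 5.393799694567257
0.07, -0.2, 0.039, 0.002, -0.001, 0.12, 0.0,
0.051, -0.206, 0.039, 0.002, -0.001, 0.12, 0.0,
0.031, -0.21, 0.039, 0.002, -0.001, 0.12, 0.0,
0.012, -0.212, 0.04, 0.002, -0.001, 0.12, 0.0,
-0.008, -0.212, 0.04, 0.002, -0.001, 0.12, 0.0,
-0.028, -0.21, 0.04, 0.002, -0.001, 0.12, 0.0,
-0.048, -0.206, 0.041, 0.002, -0.001, 0.12, 0.0,
-0.067, -0.201, 0.041, 0.002, -0.001, 0.12, 0.0,
-0.085, -0.194, 0.041, 0.002, -0.001, 0.12, 0.0,
```

step_arm(
  steps=[0.07,-0.2,0.035,0.002,-0.001,0.115,0,0.05,-0.205,0.035,0.002,-0.001,0.115,0,0.03,-0.21,0.035,0.002,-0.001,0.115,0,0.012,-0.21,0.04,0.002,-0.001,0.115,0,-0.008,-0.21,0.04,0.002,-0.001,0.115,0,-0.028,-0.21,0.04,0.002,-0.001,0.115,0,-0.048,-0.205,0.04,0.002,-0.001,0.115,0,-0.067,-0.2,0.04,0.002,-0.001,0.115,0,-0.085,-0.18,0.04,0.002,-0.001,0.1,0,0,0,0,0,0,0,0],
)

```text
time: 8.6
eef_pos: [0.5581, -0.1785, 0.1912]
orientation: [0.009, 0.438, 0.899, 0.002]
ft_force: [0.5, -0.7, 0.8]
grip_width: 0.0422
```

```bash
python3 - <<'E'
from h import *
go([.5555,-.1695,.096],.65)
cv2.imwrite("pics/top4.png",bot.capture("top")[:,:,::-1])
cv2.imwrite("pics/scene4.png",bot.capture("scene")[:,:,::-1])
s=cv2.imread("pics/scene4.png")[:,:,::-1];t=cv2.imread("pics/top4.png")[:,:,::-1]
crop(s,280,150,370,250,6,"pics/s4.png")
crop(t,190,190,270,260,8,"pics/t4.png")
E
```

```text
t 8.6 p [ 0.5581 -0.1785  0.1912] R [[-0.616, 0.788, 0.018], [0.788, 0.616, -0.005], [-0.014, 0.011, -1.0]] F [ 0.5 -0.7  0.8] M [ 0.12  0.02 -0.01] w 0.0422 q [-0.44  0.42 -0.1   1.03  0.    0.47]
tool shift mm [10.1  2.5 95.1] shares [0.051 0.012 0.476] dist 95.7
turn deg [0.63 0.83 0.76] shares [0.014 0.018 0.017]
```

View pics/s4.png

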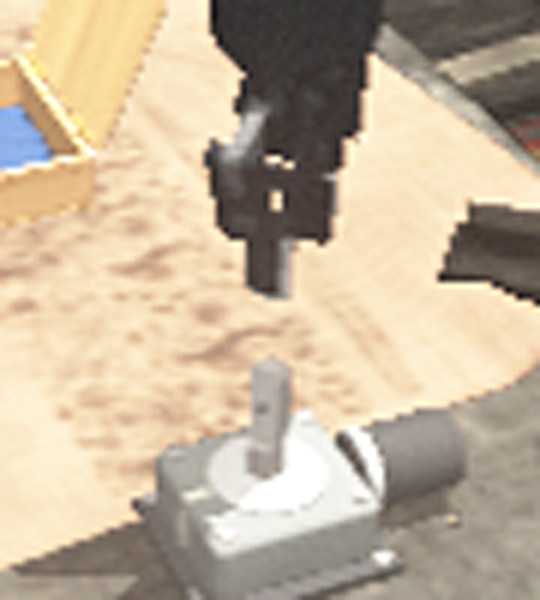

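View pics/t4.png

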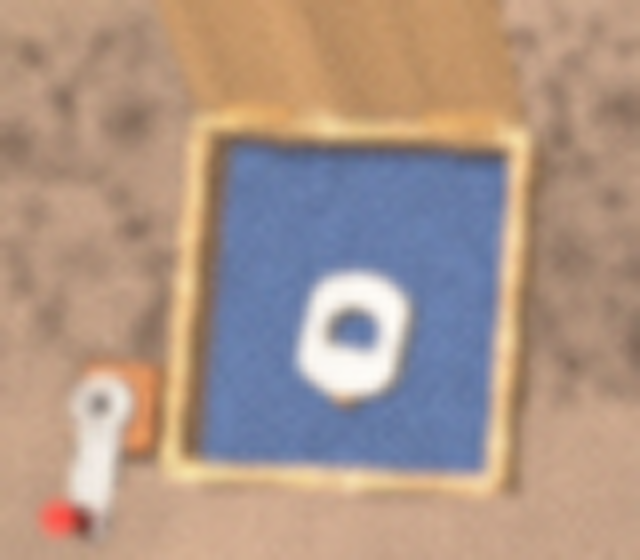

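step_arm(
  steps=[0.05,0.012,0.05,0.014,0.018,0.01,0,0,0,0,0,0,0,0],
)

```text
time: 8.9
eef_pos: [0.5563, -0.1641, 0.1819]
orientation: [0.001, 0.439, 0.899, 0.001]
ft_force: [-0.6, 0.3, 0.2]
grip_width: 0.0427
```

```bash
python3 - <<'E'
from h import *
go([.5555,-.1695,.096],.65)
t=cv2.imread("pics/top4.png")
r=rect("top",t,.44,.60,.13,.29,.032,4); cv2.imwrite("pics/r4.png",r)
b,g,rr=[r[:,:,i].astype(int) for i in range(3)]
m=((r.min(2)>185)).astype(np.uint8)
n,l,ss,c=cv2.connectedComponentsWithStats(m); i=1+np.argmax(ss[1:,4]); m=(l==i).astype(np.uint8)
cs=max(cv2.findContours(m,0,2)[0],key=len); mr=cv2.minAreaRect(cs); print(mr,ss[i])
u,v=mr[0]; print('collar top centre',.60-v/4000,.29-u/4000)
E
```

```text
t 8.9 p [ 0.5563 -0.1641  0.1819] R [[-0.615, 0.788, 0.002], [0.788, 0.615, 0.001], [-0.0, 0.002, -1.0]] F [-0.6  0.3  0.2] M [0.04 0.05 0.04] w 0.0427 q [-0.41  0.43 -0.11  1.02  0.    0.49]
tool shift mm [-3.8 -4.1 85.9] shares [-0.019 -0.021  0.429] dist 86.1
turn deg [0.12 0.01 0.74] shares [0.003 0.    0.016]
((324.4999694824219, 334.5), (151.00941467285156, 190.23265075683594), 11.309932708740234) [  244   241   164   187 20466]
collar top centre 0.516375 0.2088750076293945
```

View pics/r4.png

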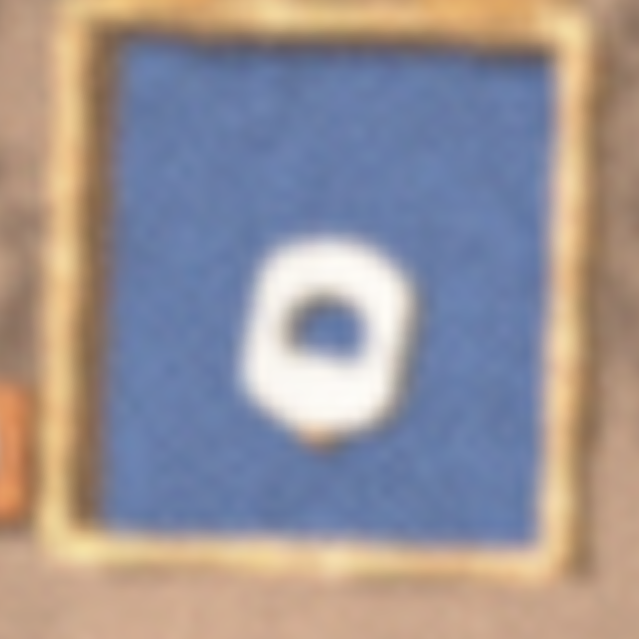

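step_arm(
  steps=[-0.019,-0.021,0.14,0,0,0,0,0,0,0.14,0,0,0,0,0,0,0.14,0,0,0,0,0,0,0,0,0,0,0],
  newtons=20,
)

```text
time: 9.3
eef_pos: [0.5586, -0.1646, 0.0962]
orientation: [0.002, 0.434, 0.901, 0.001]
ft_force: [-0.5, 0.8, 0.3]
grip_width: 0.0426
```

```bash
python3 - <<'E'
from h import *
go([.5555,-.1695,.096],.65)
E
```

```text
t 9.3 p [ 0.5586 -0.1646  0.0962] R [[-0.623, 0.782, 0.005], [0.782, 0.623, 0.0], [-0.003, 0.004, -1.0]] F [-0.5  0.8  0.3] M [ 0.03  0.04 -0.07] w 0.0426 q [-0.41  0.51 -0.23  0.83  0.    0.49]
tool shift mm [-2.  -5.5  0.2] shares [-0.01  -0.027  0.001] dist 5.8
turn deg [0.21 0.16 1.29] shares [0.005 0.004 0.029]
```

step_arm(
  steps=[-0.01,-0.027,0,0,0,0.02,0.2,0,0,0,0,0,0,0.6,0,0,0,0,0,0,1,0,0,0,0,0,0,1,0,0,0,0,0,0,1],
  newtons=25,
)

```text
time: 9.8
eef_pos: [0.5558, -0.1695, 0.0982]
orientation: [0.002, 0.441, 0.898, -0.0]
ft_force: [4.3, -1.7, -15.3]
grip_width: 0.0146
```

```bash
python3 - <<'E'
from h import *
go([.5555,-.1695,.096],.65)
E
```

```text
t 9.8 p [ 0.5558 -0.1695  0.0982] R [[-0.611, 0.792, 0.004], [0.792, 0.611, -0.002], [-0.004, 0.002, -1.0]] F [  4.3  -1.7 -15.3] M [-0.16 -0.56 -0.11] w 0.0146 q [-0.42  0.51 -0.23  0.83 -0.    0.49]
tool shift mm [ 0.2 -0.3  2.2] shares [ 0.001 -0.001  0.011] dist 2.2
turn deg [0.09 0.23 0.43] shares [0.002 0.005 0.01 ]
```

step_arm(
  steps=[-0.0017,0,0,0,0,0.175,1,-0.0017,0,0,0,0,0.175,1,-0.0017,0,0,0,0,0.175,1,-0.0017,0,0,0,0,0.175,1,-0.0017,0,0,0,0,0.15,1,0,0,0,0,0,0,1],
)

```text
time: 10.4
eef_pos: [0.5558, -0.171, 0.0982]
orientation: [0.001, 0.719, 0.695, -0.0]
ft_force: [0.9, -1.4, -13.4]
grip_width: 0.0147
```

```bash
python3 - <<'E'
from h import *
go([.5563,-.1711,.098],-.046)
E
```

```text
t 10.4 p [ 0.5558 -0.171   0.0982] R [[0.035, 0.999, 0.002], [0.999, -0.035, -0.002], [-0.002, 0.002, -1.0]] F [  0.9  -1.4 -13.4] M [-0.32 -0.4  -0.07] w 0.0147 q [-0.42  0.51 -0.22  0.83 -0.    1.18]
tool shift mm [-0.   0.5  0.2] shares [-0.     0.002  0.001] dist 0.5
turn deg [0.11 0.13 0.63] shares [0.002 0.003 0.014]
```

step_arm(
  steps=[0,0,0,0,0,0.014,1,0,0,0,0,0,0,1],
)

```text
time: 10.6
eef_pos: [0.5558, -0.171, 0.0982]
orientation: [0.001, 0.721, 0.693, -0.0]
ft_force: [0.9, -2.3, -11.9]
grip_width: 0.015
```

```bash
python3 - <<'E'
from h import *
go([.5563,-.1711,.098],-.046)
E
```

```text
t 10.6 p [ 0.5558 -0.171   0.0982] R [[0.041, 0.999, 0.002], [0.999, -0.041, -0.002], [-0.002, 0.002, -1.0]] F [  0.9  -2.3 -11.9] M [-0.31 -0.32  0.05] w 0.015 q [-0.42  0.51 -0.22  0.83 -0.    1.19]
tool shift mm [-0.1  0.5  0.2] shares [-0.     0.002  0.001] dist 0.5
turn deg [0.1  0.13 0.29] shares [0.002 0.003 0.007]
```

Aligned, at 15.0 mm across the flat. I'll release, go up, and head for the collar.

step_arm(
  steps=[0,0,0,0,0,0,0.3,0,0,0,0,0,0,0,0,0,0,0,0,0,0,0,0,-0.2,0,0,0,0,0,0,-0.2,0,0,0,0,0,0,0,0,0,0,-0.5],
)

```text
time: 11.2
eef_pos: [0.5575, -0.171, 0.1848]
orientation: [0.004, 0.719, 0.695, 0.001]
ft_force: [0.8, -0.0, 0.4]
grip_width: 0.0562
```

```bash
python3 - <<'E'
from h import *
st()
# collar geometry from both views at top-face height
for n,f in(("top","pics/top4.png"),("scene","pics/scene4.png")):
    t=cv2.imread(f)
    r=rect(n,t,.47,.57,.16,.26,.032,6); cv2.imwrite(f"pics/c_{n}.png",r)
plan([.517,.208,.15],np.pi/2-.17,12,-.5)
E
```

```text
t 11.2 p [ 0.5575 -0.171   0.1848] R [[0.035, 0.999, 0.007], [0.999, -0.035, -0.004], [-0.004, 0.008, -1.0]] F [ 0.8 -0.   0.4] M [-0.02 -0.   -0.03] w 0.0562 q [-0.42  0.43 -0.11  1.02 -0.    1.18]
mm/row 31.89583898147418 deg/row 6.854981570455727
0.157, -0.022, 0.014, 0.0, 0.001, -0.152, -0.5,
0.159, -0.004, 0.014, 0.0, 0.001, -0.152, -0.5,
0.158, 0.015, 0.014, 0.0, 0.001, -0.152, -0.5,
0.155, 0.034, 0.014, 0.0, 0.001, -0.152, -0.5,
0.15, 0.052, 0.014, 0.0, 0.001, -0.152, -0.5,
0.143, 0.07, 0.014, 0.0, 0.001, -0.152, -0.5,
0.133, 0.087, 0.014, 0.0, 0.001, -0.152, -0.5,
0.122, 0.102, 0.014, 0.0, 0.001, -0.152, -0.5,
0.109, 0.116, 0.014, 0.0, 0.001, -0.152, -0.5,
0.094, 0.128, 0.015, 0.0, 0.001, -0.152, -0.5,
0.078, 0.138, 0.015, 0.0, 0.001, -0.152, -0.5,
0.061, 0.147, 0.015, 0.0, 0.001, -0.152, -0.5,
```

View pics/c_top.png

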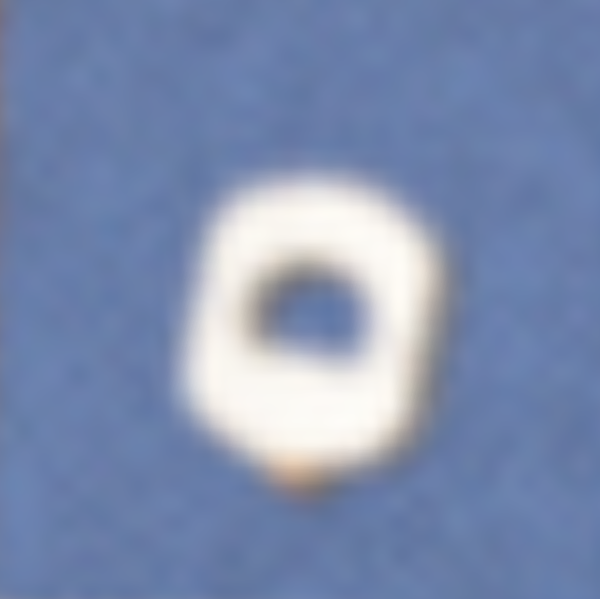

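View pics/c_scene.png

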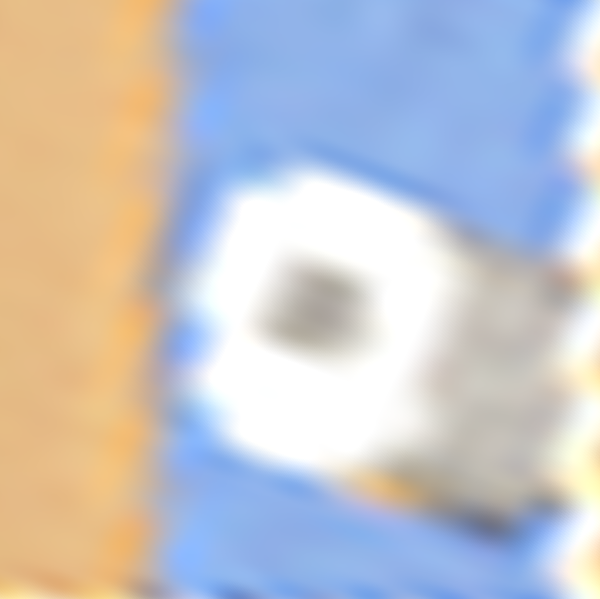

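step_arm(
  steps=[0.157,-0.022,0.014,0,0,-0.15,-0.3,0.16,-0.004,0.014,0,0,-0.15,-0.3,0.158,0.015,0.014,0,0,-0.15,-0.3,0.155,0.034,0.014,0,0,-0.15,-0.3,0.15,0.052,0.014,0,0,-0.15,-0.3,0.143,0.07,0.014,0,0,-0.15,-0.3,0.133,0.087,0.014,0,0,-0.15,-0.3,0.122,0.102,0.014,0,0,-0.15,-0.3,0.109,0.116,0.014,0,0,-0.15,-0.3,0.094,0.128,0.014,0,0,-0.15,-0.3,0.07,0.13,0.014,0,0,-0.15,-0.3,0.04,0.11,0.014,0,0,-0.14,-0.3],
)

```text
time: 12.4
eef_pos: [0.5183, 0.2079, 0.1524]
orientation: [0.013, 0.072, 0.997, -0.002]
ft_force: [0.1, 0.5, -0.1]
grip_width: 0.0556
```

```bash
python3 - <<'E'
from h import *
go([.517,.2075,.026],np.pi/2-.15)
cv2.imwrite("pics/top5.png",bot.capture("top")[:,:,::-1])
cv2.imwrite("pics/scene5.png",bot.capture("scene")[:,:,::-1])
s=cv2.imread("pics/scene5.png")[:,:,::-1];t=cv2.imread("pics/top5.png")
crop(s,290,195,370,255,8,"pics/s5.png")
cv2.imwrite("pics/r5.png",rect("top",t,.50,.61,-.22,-.12,.051,5))
E
```

```text
t 12.4 p [0.5183 0.2079 0.1524] R [[-0.989, 0.144, 0.025], [0.144, 0.99, -0.006], [-0.026, -0.002, -1.0]] F [ 0.1  0.5 -0.1] M [-0.03 -0.02  0.01] w 0.0556 q [ 0.26  0.4  -0.24  0.9  -0.01  0.4 ]
tool shift mm [  4.5  -0.2 126.4] shares [ 0.023 -0.001  0.632] dist 126.4
turn deg [-0.13  1.46  0.34] shares [-0.003  0.033  0.007]
```

View pics/s5.png

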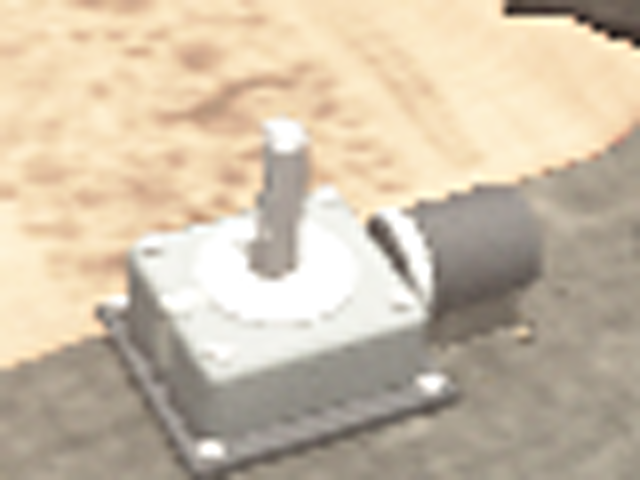

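View pics/r5.png

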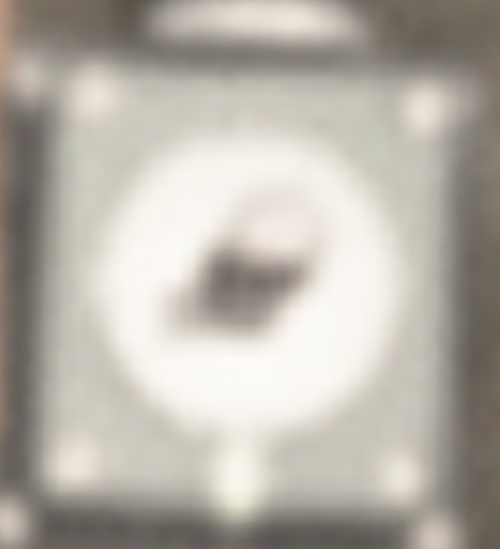

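The shaft flat now faces the mark. I'll descend over the collar.

step_arm(
  steps=[0.023,0,0.1,0,0.033,0.007,-0.3,0,0,0,0,0,0,-0.3],
)

```text
time: 12.7
eef_pos: [0.5142, 0.2096, 0.1322]
orientation: [0.0, 0.075, 0.997, -0.001]
ft_force: [-0.2, 0.0, 0.5]
grip_width: 0.0553
```

```bash
python3 - <<'E'
from h import *
go([.517,.2075,.026],np.pi/2-.15)
E
```

```text
t 12.7 p [0.5142 0.2096 0.1322] R [[-0.989, 0.149, -0.0], [0.149, 0.989, -0.002], [-0.0, -0.002, -1.0]] F [-0.2  0.   0.5] M [-0.02 -0.02 -0.02] w 0.0553 q [ 0.26  0.44 -0.25  0.88 -0.    0.41]
tool shift mm [ -3.   -1.5 106.2] shares [-0.015 -0.007  0.531] dist 106.3
turn deg [-0.09  0.01  0.01] shares [-0.002  0.     0.   ]
```

step_arm(
  steps=[-0.015,-0.007,0.15,0,0,0,-0.3,0,0,0.15,0,0,0,-0.3,0,0,0.15,0,0,0,-0.3,0,0,0,0,0,0,-0.3],
)

```text
time: 13.1
eef_pos: [0.5212, 0.2056, 0.0438]
orientation: [0.004, 0.078, 0.997, -0.0]
ft_force: [-0.8, -1.3, -0.4]
grip_width: 0.0551
```

```bash
python3 - <<'E'
from h import *
print(bot.finger_overhang)
go([.517,.2075,.028],np.pi/2-.15)
E
```

```text
0.014
t 13.1 p [0.5212 0.2056 0.0438] R [[-0.988, 0.155, 0.008], [0.155, 0.988, -0.001], [-0.009, 0.0, -1.0]] F [-0.8 -1.3 -0.4] M [-0.04  0.12  0.02] w 0.0551 q [ 0.25  0.54 -0.35  0.67 -0.    0.4 ]
tool shift mm [ 4.6  1.2 15.8] shares [0.023 0.006 0.079] dist 16.5
turn deg [ 0.01  0.49 -0.34] shares [ 0.     0.011 -0.007]
```

step_arm(
  steps=[0.021,0.006,0.04,0,0.01,-0.005,-0.3,0,0,0.037,0,0,0,-0.3,0,0,0,0,0,0,-0.3],
)

```text
time: 13.4
eef_pos: [0.5195, 0.2072, 0.0312]
orientation: [0.002, 0.077, 0.997, 0.001]
ft_force: [-0.2, 1.0, -0.9]
grip_width: 0.0551
```

```bash
python3 - <<'E'
from h import *
go([.517,.2075,.028],np.pi/2-.15)
cv2.imwrite("pics/scene6.png",bot.capture("scene")[:,:,::-1])
crop(cv2.imread("pics/scene6.png")[:,:,::-1],230,100,320,200,6,"pics/s6.png")
E
```

```text
t 13.4 p [0.5195 0.2072 0.0312] R [[-0.988, 0.153, 0.005], [0.153, 0.988, 0.001], [-0.004, 0.002, -1.0]] F [-0.2  1.  -0.9] M [-0.03 -0.01  0.04] w 0.0551 q [ 0.25  0.56 -0.36  0.65 -0.    0.4 ]
tool shift mm [ 2.5 -0.1  3.2] shares [ 0.013 -0.     0.016] dist 4.1
turn deg [ 0.09  0.26 -0.22] shares [ 0.002  0.006 -0.005]
```

View pics/s6.png

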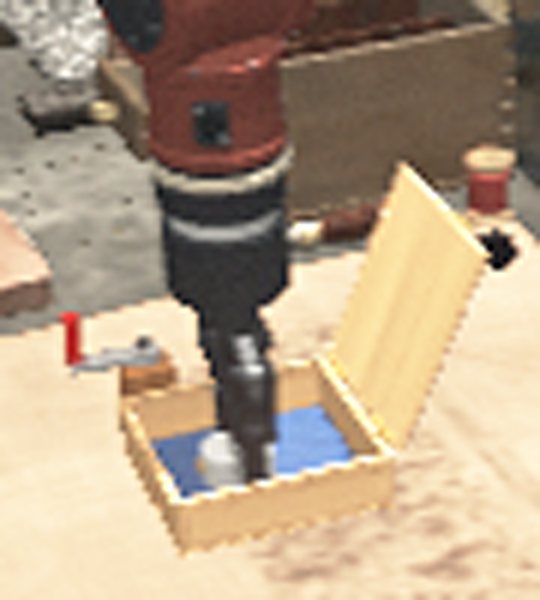

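step_arm(
  steps=[0.012,0,0.014,0,0.005,-0.005,-0.3,0,0,0,0,0,0,0,0,0,0,0,0,0,1,0,0,0,0,0,0,1,0,0,0,0,0,0,1],
  newtons=40,
)

```text
time: 13.95
eef_pos: [0.5186, 0.2082, 0.031]
orientation: [0.002, 0.075, 0.997, 0.001]
ft_force: [-0.3, -0.3, -1.9]
grip_width: 0.0352
```

```bash
python3 - <<'E'
from h import *
go([.517,.2075,.028],np.pi/2-.15)
E
```

```text
t 13.95 p [0.5186 0.2082 0.031 ] R [[-0.989, 0.149, 0.004], [0.149, 0.989, 0.003], [-0.004, 0.003, -1.0]] F [-0.3 -0.3 -1.9] M [-0.03 -0.   -0.05] w 0.0352 q [ 0.25  0.56 -0.36  0.65  0.    0.4 ]
tool shift mm [ 1.5 -1.   3. ] shares [ 0.008 -0.005  0.015] dist 3.5
turn deg [0.18 0.23 0.04] shares [0.004 0.005 0.001]
```

step_arm(
  steps=[0,0,-0.1,0,0,0,1,0,0,-0.2,0,0,0,1,0,0,-0.2,0,0,0,1,0,0,-0.2,0,0,0,1,0,0,0,0,0,0,1],
)

```text
time: 14.45
eef_pos: [0.5162, 0.2074, 0.174]
orientation: [-0.0, 0.075, 0.997, 0.001]
ft_force: [0.4, 0.8, -1.7]
grip_width: 0.0355
```

```bash
python3 - <<'E'
from h import *
st()
cv2.imwrite("pics/scene7.png",bot.capture("scene")[:,:,::-1])
crop(cv2.imread("pics/scene7.png")[:,:,::-1],230,90,320,190,6,"pics/s7.png")
plan([.5533,-.1708,.19],np.pi/2-.046,10,1)
E
```

```text
t 14.45 p [0.5162 0.2074 0.174 ] R [[-0.989, 0.149, -0.001], [0.149, 0.989, 0.001], [0.001, 0.001, -1.0]] F [ 0.4  0.8 -1.7] M [ 0.03 -0.11 -0.  ] w 0.0355 q [ 0.25  0.4  -0.19  0.98  0.    0.4 ]
mm/row 38.019398254610564 deg/row 0.5919809238405329
-0.047, -0.184, -0.009, 0.0, -0.0, -0.013, 1.0,
-0.045, -0.184, -0.009, 0.0, -0.0, -0.013, 1.0,
-0.043, -0.185, -0.009, 0.0, -0.0, -0.013, 1.0,
-0.041, -0.185, -0.009, 0.0, -0.0, -0.013, 1.0,
-0.039, -0.186, -0.009, 0.0, -0.0, -0.013, 1.0,
-0.037, -0.186, -0.009, 0.0, -0.0, -0.013, 1.0,
-0.036, -0.187, -0.009, 0.0, -0.0, -0.013, 1.0,
-0.034, -0.187, -0.009, 0.0, -0.0, -0.013, 1.0,
-0.032, -0.187, -0.009, 0.0, -0.0, -0.013, 1.0,
-0.03, -0.188, -0.009, 0.0, -0.0, -0.013, 1.0,
```

View pics/s7.png

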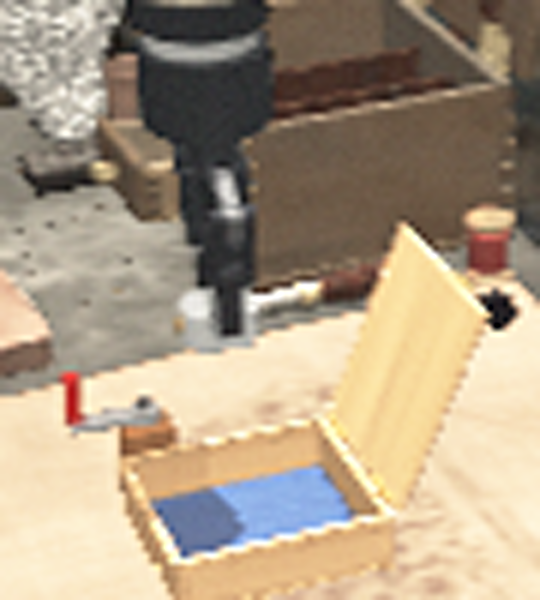

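step_arm(
  steps=[-0.04,-0.15,-0.01,0,0,-0.013,1,-0.045,-0.184,-0.01,0,0,-0.013,1,-0.043,-0.185,-0.01,0,0,-0.013,1,-0.041,-0.185,-0.01,0,0,-0.013,1,-0.039,-0.185,-0.01,0,0,-0.013,1,-0.037,-0.185,-0.01,0,0,-0.013,1,-0.036,-0.185,-0.01,0,0,-0.013,1,-0.034,-0.185,-0.01,0,0,-0.013,1,-0.032,-0.17,-0.01,0,0,-0.013,1,-0.03,-0.13,-0.01,0,0,-0.013,1,0,0,0,0,0,0,1],
)

```text
time: 15.6
eef_pos: [0.5478, -0.1595, 0.1741]
orientation: [-0.013, 0.02, 1.0, 0.002]
ft_force: [-0.8, -0.3, -1.4]
grip_width: 0.0351
```

```bash
python3 - <<'E'
from h import *
go([.5533,-.1708,.16],np.pi/2-.046)
E
```

```text
t 15.6 p [ 0.5478 -0.1595  0.1741] R [[-0.999, 0.039, -0.025], [0.039, 0.999, 0.005], [0.025, 0.004, -1.0]] F [-0.8 -0.3 -1.4] M [ 0.05 -0.1  -0.02] w 0.0351 q [-0.41  0.44 -0.12  1.03 -0.01 -0.37]
tool shift mm [ -6.3 -11.1  13.9] shares [-0.031 -0.056  0.069] dist 18.9
turn deg [ 0.2  -1.45  0.38] shares [ 0.005 -0.032  0.008]
```

step_arm(
  steps=[-0.035,-0.056,0,0.005,-0.032,0.006,1,0,0,0,0,0,0,1],
)

```text
time: 15.8
eef_pos: [0.5536, -0.1712, 0.1711]
orientation: [-0.001, 0.023, 1.0, 0.001]
ft_force: [-0.3, 0.1, -1.4]
grip_width: 0.0352
```

```bash
python3 - <<'E'
from h import *
go([.555,-.1708,.16],np.pi/2-.046)
cv2.imwrite("pics/scene8.png",bot.capture("scene")[:,:,::-1])
cv2.imwrite("pics/top8.png",bot.capture("top")[:,:,::-1])
crop(cv2.imread("pics/scene8.png")[:,:,::-1],290,170,370,240,8,"pics/s8.png")
crop(cv2.imread("pics/top8.png")[:,:,::-1],325,180,390,245,8,"pics/t8.png")
E
```

```text
t 15.8 p [ 0.5536 -0.1712  0.1711] R [[-0.999, 0.045, -0.002], [0.045, 0.999, 0.001], [0.002, 0.001, -1.0]] F [-0.3  0.1 -1.4] M [ 0.02 -0.01 -0.01] w 0.0352 q [-0.43  0.44 -0.13  1.    0.   -0.38]
tool shift mm [-1.4  0.4 11.1] shares [-0.007  0.002  0.056] dist 11.2
turn deg [ 0.06 -0.11  0.04] shares [ 0.001 -0.002  0.001]
```

View pics/s8.png

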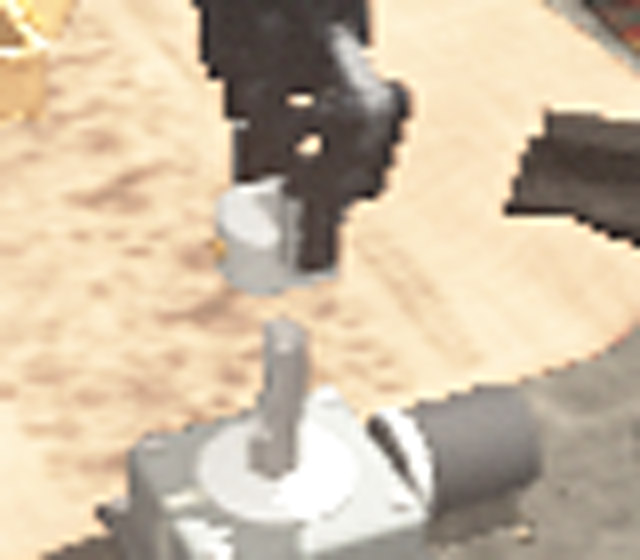

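View pics/t8.png

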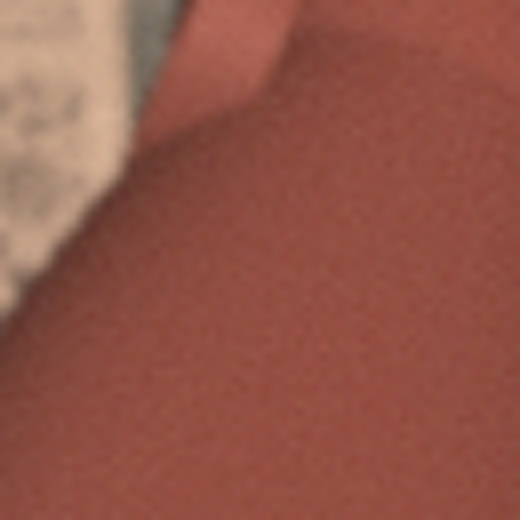

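```bash
python3 - <<'E'
from h import *
def c(P): 
    uv=proj("scene",P)[0]; return ((uv-[290,170]+.5)*8-.5).round(1)
for dx in(0,-.0017):
    a=-.046; cx=np.array([.5536+dx,-.1712,.160])
    ex=np.array([np.cos(a),np.sin(a),0])
    print(dx,'screw',c(cx-.026*ex),'center',c(cx),'bot',c(cx-[0,0,.012]))
    ang=np.linspace(0,2*np.pi,200); 
    pts=np.array([cx+[.023*np.cos(t),.023*np.sin(t),z] for t in ang for z in(-.012,.012) if abs(.023*np.sin(t))<.018])
    uv=(proj("scene",pts)-[290,170]+.5)*8; print('ext',uv.min(0),uv.max(0))
print('shaft top',c([.5533,-.171,.116]),'left/right at top',c([.5533-.0088,-.171+.0048,.113]),c([.5533+.0088,-.171-.0048,.113]),'bottom',c([.5533,-.171,.051]))
E
```

```text
0 screw [217.7 251.5] center [284.7 234.4] bot [283.8 261.1]
ext [220.01736842 170.71298359] [351.40128371 300.20377674]
-0.0017 screw [213.4 252.7] center [280.5 235.6] bot [279.6 262.4]
ext [215.7564732  171.89559287] [347.1575054  301.48918818]
shaft top [280.4 330.6] left/right at top [252.7 336.1] [307.7 338. ] bottom [275.8 464.6]
```

step_arm(
  steps=[-0.005,0.002,0.06,0,-0.002,0,1,0,0,0.06,0,0,0,1,0,0,0,0,0,0,1],
)

```text
time: 16.2
eef_pos: [0.5536, -0.1669, 0.1451]
orientation: [-0.001, 0.021, 1.0, 0.001]
ft_force: [-0.5, 0.2, -1.2]
grip_width: 0.0354
```

```bash
python3 - <<'E'
from h import *
go([.5545,-.1708,.14],np.pi/2-.046)
E
```

```text
t 16.2 p [ 0.5536 -0.1669  0.1451] R [[-0.999, 0.041, -0.003], [0.041, 0.999, 0.003], [0.003, 0.003, -1.0]] F [-0.5  0.2 -1.2] M [ 0.02  0.01 -0.02] w 0.0354 q [-0.42  0.46 -0.17  0.94  0.   -0.38]
tool shift mm [-1.1 -3.9  5.1] shares [-0.006 -0.019  0.025] dist 6.5
turn deg [ 0.16 -0.16  0.26] shares [ 0.004 -0.003  0.006]
```

step_arm(
  steps=[-0.005,-0.019,0,0.003,-0.003,0.005,1,0,0,0,0,0,0,1],
)

```text
time: 16.4
eef_pos: [0.5542, -0.1702, 0.1444]
orientation: [-0.001, 0.022, 1.0, 0.0]
ft_force: [0.4, -0.4, -0.9]
grip_width: 0.0355
```

```bash
python3 - <<'E'
from h import *
go([.5545,-.1708,.14],np.pi/2-.046)
E
```

```text
t 16.4 p [ 0.5542 -0.1702  0.1444] R [[-0.999, 0.045, -0.001], [0.045, 0.999, 0.001], [0.001, 0.001, -1.0]] F [ 0.4 -0.4 -0.9] M [ 0.08  0.02 -0.04] w 0.0355 q [-0.42  0.47 -0.17  0.94  0.   -0.38]
tool shift mm [-0.3 -0.6  4.4] shares [-0.002 -0.003  0.022] dist 4.5
turn deg [ 0.04 -0.08  0.08] shares [ 0.001 -0.002  0.002]
```

step_arm(
  steps=[-0.002,-0.003,0.02,0,0,0,1,0,0,0.02,0,0,0,1],
)

```text
time: 16.6
eef_pos: [0.5552, -0.1712, 0.1369]
orientation: [0.0, 0.022, 1.0, -0.0]
ft_force: [-0.6, 0.6, -0.9]
grip_width: 0.0352
```

```bash
python3 - <<'E'
from h import *
go([.5545,-.1708,.13],np.pi/2-.046)
cv2.imwrite("pics/scene9.png",bot.capture("scene")[:,:,::-1])
crop(cv2.imread("pics/scene9.png")[:,:,::-1],290,170,370,240,8,"pics/s9.png")
E
```

```text
t 16.6 p [ 0.5552 -0.1712  0.1369] R [[-0.999, 0.045, 0.0], [0.045, 0.999, -0.0], [-0.0, -0.0, -1.0]] F [-0.6  0.6 -0.9] M [-0.03 -0.07  0.04] w 0.0352 q [-0.42  0.47 -0.17  0.92  0.   -0.38]
tool shift mm [0.8 0.4 6.9] shares [0.004 0.002 0.034] dist 6.9
turn deg [-0.    0.02  0.08] shares [-0.     0.     0.002]
```

View pics/s9.png

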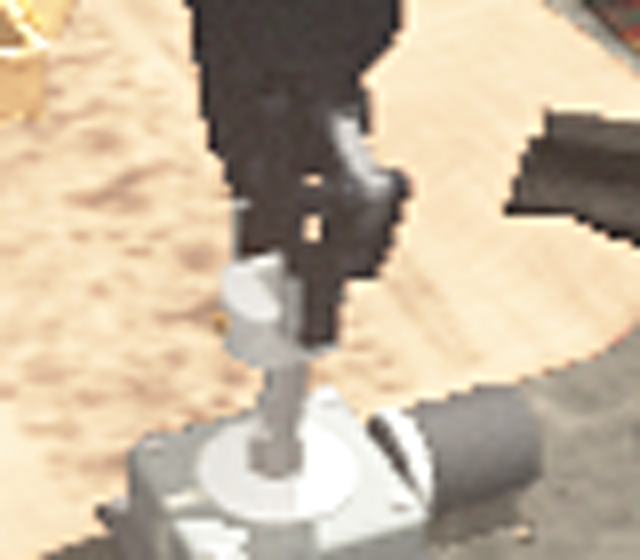

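step_arm(
  steps=[0.003,0.002,0.02,0,0,0,1,0,0,0.015,0,0,0,1],
)

```text
time: 16.85
eef_pos: [0.5544, -0.1707, 0.1289]
orientation: [-0.0, 0.022, 1.0, 0.0]
ft_force: [-0.6, 0.3, -1.6]
grip_width: 0.0355
```

```bash
python3 - <<'E'
from h import *
go([.5545,-.1708,.13],np.pi/2-.046)
E
```

```text
t 16.85 p [ 0.5544 -0.1707  0.1289] R [[-0.999, 0.045, -0.0], [0.045, 0.999, 0.0], [0.0, 0.0, -1.0]] F [-0.6  0.3 -1.6] M [-0.04  0.02  0.  ] w 0.0355 q [-0.42  0.48 -0.19  0.9   0.   -0.38]
tool shift mm [-0.1 -0.1 -1.1] shares [-0.001 -0.    -0.006] dist 1.1
turn deg [ 0.01 -0.01  0.07] shares [ 0.    -0.     0.001]
```

step_arm(
  steps=[0,0,0.02,0,0,0,1,0,0,0.02,0,0,0,1,0,0,0,0,0,0,1],
)

```text
time: 17.15
eef_pos: [0.554, -0.1706, 0.1196]
orientation: [-0.0, 0.022, 1.0, 0.0]
ft_force: [-0.3, -0.1, -0.9]
grip_width: 0.0351
```

```bash
python3 - <<'E'
from h import *
go([.5545,-.1708,.104],np.pi/2-.046)
E
```

```text
t 17.15 p [ 0.554  -0.1706  0.1196] R [[-0.999, 0.045, -0.001], [0.045, 0.999, 0.001], [0.001, 0.001, -1.0]] F [-0.3 -0.1 -0.9] M [-0.01  0.04 -0.03] w 0.0351 q [-0.42  0.49 -0.2   0.88  0.   -0.38]
tool shift mm [-0.5 -0.2 15.6] shares [-0.002 -0.001  0.078] dist 15.6
turn deg [ 0.03 -0.05  0.07] shares [ 0.001 -0.001  0.001]
```

step_arm(
  steps=[-0.002,0,0.02,0,0,0,1,0,0,0.02,0,0,0,1,0,0,0.02,0,0,0,1,0,0,0,0,0,0,1],
)

```text
time: 17.55
eef_pos: [0.5545, -0.1706, 0.1065]
orientation: [-0.0, 0.022, 1.0, 0.0]
ft_force: [0.6, -0.0, -1.6]
grip_width: 0.0353
```

```bash
python3 - <<'E'
from h import *
go([.5545,-.1708,.104],np.pi/2-.046)
cv2.imwrite("pics/scene10.png",bot.capture("scene")[:,:,::-1])
crop(cv2.imread("pics/scene10.png")[:,:,::-1],290,170,370,240,8,"pics/s10.png")
E
```

```text
t 17.55 p [ 0.5545 -0.1706  0.1065] R [[-0.999, 0.045, -0.001], [0.045, 0.999, 0.001], [0.001, 0.001, -1.0]] F [ 0.6 -0.  -1.6] M [ 0.01 -0.04 -0.07] w 0.0353 q [-0.42  0.5  -0.21  0.85  0.   -0.38]
tool shift mm [ 0.  -0.2  2.5] shares [ 0.    -0.001  0.012] dist 2.5
turn deg [ 0.03 -0.05  0.07] shares [ 0.001 -0.001  0.002]
```

View pics/s10.png

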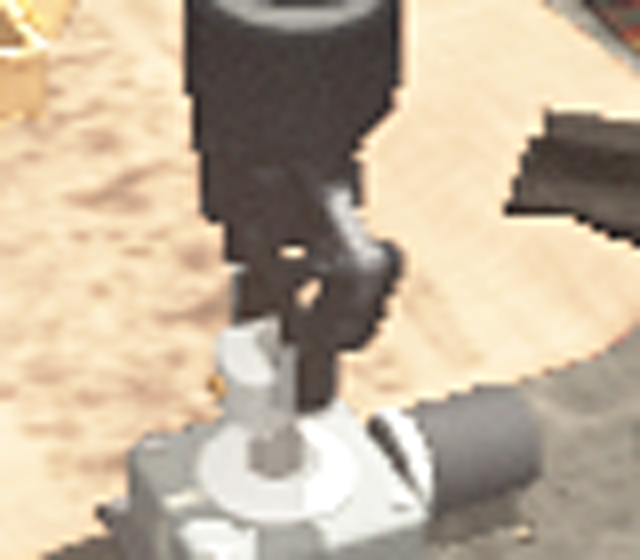

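```bash
python3 - <<'E'
from h import *
def c(P): return ((proj("scene",P)[0]-[290,170]+.5)*8-.5).round(1)
a=-.046; ex=np.array([np.cos(a),np.sin(a),0])
for z in(.090,.093,.096,.099,.102):
    p=np.array([.5533,-.171,z]); print(z,c(p-.026*ex),'front bottom',c(p+[-.02*.48,-.02*.88,-.012]))
for f in("scene8","scene9","scene10"):
    s=cv2.imread(f"pics/{f}.png").astype(int); b,g,r=s[:,:,0],s[:,:,1],s[:,:,2]
    sat=(r-b).clip(0); reg=sat[180:240,312:322]
    ys,xs=np.where((sat>60)&(r<235)); k=(xs>313)&(xs<321)&(ys>180)&(ys<240)
    print(f,[(x,y,tuple(s[y,x][::-1])) for x,y in zip(xs[k],ys[k]) if sat[y,x]>100])
E
```

```text
0.09 [214.1 403.1] front bottom [276.4 445.7]
0.093 [214.2 396.8] front bottom [276.6 439.5]
0.096 [214.3 390.5] front bottom [276.8 433.3]
0.099 [214.4 384.2] front bottom [277.1 427.1]
0.102 [214.5 377.9] front bottom [277.3 420.8]
scene8 [(np.int64(317), np.int64(200), (np.int64(228), np.int64(182), np.int64(122)))]
scene9 [(np.int64(317), np.int64(209), (np.int64(216), np.int64(170), np.int64(111)))]
scene10 [(np.int64(316), np.int64(217), (np.int64(194), np.int64(148), np.int64(93))), (np.int64(317), np.int64(218), (np.int64(213), np.int64(165), np.int64(108)))]
```

step_arm(
  steps=[0,0,0.02,0,0,0,1,0,0,0.02,0,0,0,1,0,0,0,0,0,0,1],
)

```text
time: 17.9
eef_pos: [0.5549, -0.1707, 0.0983]
orientation: [-0.0, 0.022, 1.0, 0.0]
ft_force: [0.5, 0.5, -1.3]
grip_width: 0.0351
```

step_arm(
  steps=[0,0,0.008,0,0,0,1,0,0,0,0,0,0,1],
)

```text
time: 18.1
eef_pos: [0.5548, -0.1707, 0.0966]
orientation: [-0.0, 0.022, 1.0, 0.0]
ft_force: [-1.4, 0.3, -1.5]
grip_width: 0.0352
```

step_arm(
  steps=[0,0,0.008,0,0,0,1,0,0,0,0,0,0,1],
)

```text
time: 18.3
eef_pos: [0.555, -0.1707, 0.0949]
orientation: [0.0, 0.022, 1.0, 0.0]
ft_force: [0.1, -0.3, -1.3]
grip_width: 0.0353
```

step_arm(
  steps=[0.002,0,0.006,0,0,0,1,0,0,0,0,0,0,1],
)

```text
time: 18.5
eef_pos: [0.5545, -0.1708, 0.0937]
orientation: [0.0, 0.022, 1.0, 0.0]
ft_force: [-0.2, -0.0, -1.9]
grip_width: 0.0349
```

step_arm(
  steps=[0,0,0.006,0,0,0,1,0,0,0,0,0,0,1],
)

```text
time: 18.7
eef_pos: [0.5547, -0.1708, 0.0927]
orientation: [0.0, 0.022, 1.0, -0.0]
ft_force: [0.2, 0.5, -1.5]
grip_width: 0.0351
```

step_arm(
  steps=[0,0,0.006,0,0,0,1,0,0,0,0,0,0,1],
)

```text
time: 18.9
eef_pos: [0.555, -0.1708, 0.0925]
orientation: [0.001, 0.022, 1.0, -0.0]
ft_force: [-1.9, 0.1, 2.9]
grip_width: 0.0355
```

Contact with the shoulder at TCP z .0925, so collar centre = TCP − 10.6 mm. That matches the height at the grasp. I'll raise 11 mm.

step_arm(
  steps=[0,0,-0.027,0,0,0,1,0,0,-0.024,0,0,0,1,0,0,0,0,0,0,1],
)

```text
time: 19.2
eef_pos: [0.555, -0.1708, 0.1035]
orientation: [0.001, 0.022, 1.0, -0.0]
ft_force: [-0.9, -0.3, -2.1]
grip_width: 0.0353
```

```bash
python3 - <<'E'
from h import *
go([.5545,-.1708,.1036],np.pi/2-.046)
E
```

```text
t 19.2 p [ 0.555  -0.1708  0.1035] R [[-0.999, 0.045, 0.002], [0.045, 0.999, -0.0], [-0.002, -0.0, -1.0]] F [-0.9 -0.3 -2.1] M [ 0.05 -0.03 -0.01] w 0.0353 q [-0.42  0.51 -0.22  0.84  0.   -0.38]
tool shift mm [ 0.5  0.  -0.1] shares [ 0.003  0.    -0.001] dist 0.5
turn deg [-0.02  0.09  0.08] shares [-0.     0.002  0.002]
```

step_arm(
  steps=[0,0,0,0,0,0,1,0,0,0,0,0,0,1,0,0,0,0,0,0,1],
)

```text
time: 19.5
eef_pos: [0.5551, -0.1709, 0.1034]
orientation: [0.001, 0.022, 1.0, -0.0]
ft_force: [0.1, -1.2, -1.7]
grip_width: 0.0354
```

```bash
python3 - <<'E'
from h import *
st()
for n in("scene","top"): cv2.imwrite(f"pics/{n}11.png",bot.capture(n)[:,:,::-1])
crop(cv2.imread("pics/scene11.png")[:,:,::-1],235,130,385,240,5,"pics/s11.png")
E
```

```text
t 19.5 p [ 0.5551 -0.1709  0.1034] R [[-0.999, 0.045, 0.002], [0.045, 0.999, -0.0], [-0.002, -0.0, -1.0]] F [ 0.1 -1.2 -1.7] M [-0.02 -0.06  0.02] w 0.0354 q [-0.42  0.51 -0.22  0.84  0.   -0.38]
```

View pics/s11.png

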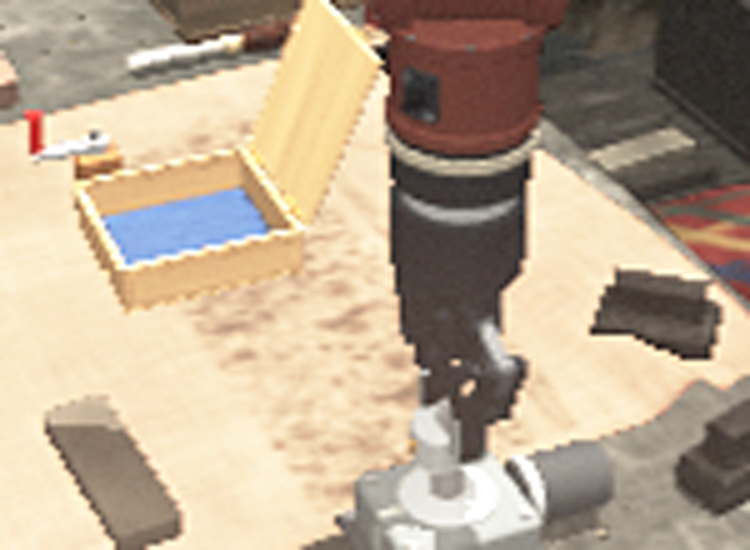

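View pics/top11.png

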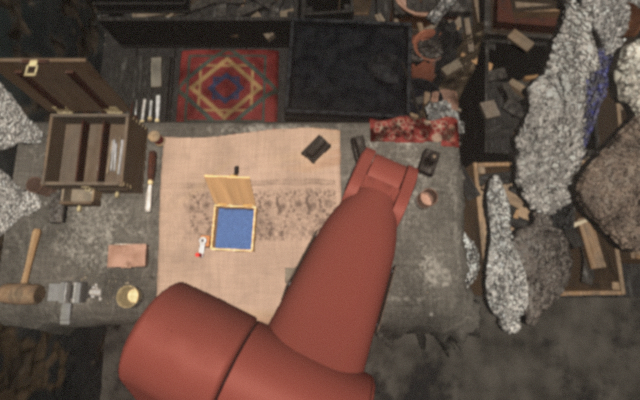

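```bash
python3 - <<'E'
from h import *
def c(P,o): return ((proj("scene",P)[0]-o+.5)*8-.5).round(1)
n=np.array([-np.cos(.657),-np.sin(.657),0])
print('dimple pred',c(np.array([.5533,-.171,.093])+.005*n,[290,195]),'obs ~ (270,183)')
print('shaft top front/back',c([.5533,-.171,.116],[290,195]),'cap centre',c([.5533,-.171,.051],[290,195]))
crop(cv2.imread("pics/scene11.png")[:,:,::-1],300,190,350,240,12,"pics/s12.png")
a=-.046; ex=np.array([np.cos(a),np.sin(a),0])
def c12(P): return ((proj("scene",P)[0]-[300,190]+.5)*12-.5).round(0)
for z in(.090,.093,.096):
    p=np.array([.5538,-.171,z]); print(z,'screw',c12(p-.026*ex),'front bottom',c12(p+[-.023*.3,-.018,-.012]),'front top',c12(p+[-.023*.3,-.018,.012]))
E
```

```text
dimple pred [273.  186.9] obs ~ (270,183)
shaft top front/back [280.4 130.6] cap centre [275.8 264.6]
0.09 screw [203. 364.] front bottom [307. 426.] front top [310. 351.]
0.093 screw [203. 355.] front bottom [308. 417.] front top [310. 341.]
0.096 screw [204. 345.] front bottom [308. 407.] front top [311. 332.]
```

View pics/s12.png

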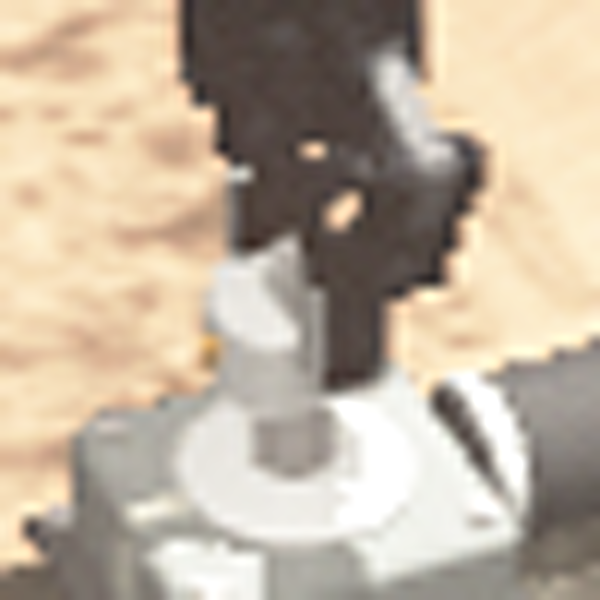

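```bash
python3 - <<'E'
from cell import bot
bot.job_done()
E
```

```text
the job is handed in; nothing more can be done
```

The job is handed in at about 20 s of the 72 s allowed. The collar is held level on the shaft at the dimple height, with its set screw on the flat.

**What I did**
- **Latch:** I swung the lever out to about 1.75 rad.
- **Lid:** I opened it to its stop. After I let go it stayed open, and it was still open in the last pictures.
- **Shaft:** I gripped it across the flat, where the fingers read 15 mm, and turned it by about 0.7 rad until the flat faced the white mark. The mark's direction (−0.046 rad) was measured from the pictures. I turned the shaft before touching the collar.
- **Collar:** I took it by its wrench flats and lowered it over the shaft with almost no contact force. I then touched the shoulder lightly once to set the height and raised it 11 mm.

**Last checks**
- The tool was level to about 0.1°, side forces were about 1 N, and the grip opening was 35.4 mm on the 36 mm flats.
- The height from the shoulder touch puts the screw at 92.8 mm against a target of 93 mm. This agrees with the height worked out from the grasp in the case.
- The scene camera's raw reading put the screw 2–3 mm higher. It also read the dimple about 2 mm too high, so I treated this as camera error and trusted the contact.
- The whetstone and the tin were in view in the last pictures. I did not measure their positions or the hand block's against the start, but the arm's moves stayed away from all three.

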